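# Find and uncover the loose bed screw of a plate washer

## Task

One of the three capped screws that hold the bed of the plate washer has come loose. Push the plate carrier along its rods to the next station, until it clicks into the notch under the wash head and the screws are free, then tap the caps until you find the screw that gives way and sinks, lift the cap of that screw to at least 60 degrees and finish while holding it open, so that a colleague can get at the screw. Keep the caps of the tight screws shut, leave the carrier in its notch and do not disturb the other things on the bench.

Things in the scene. Friction and masses are not known exactly. Their poses are not given: they have to be found in the camera images.
- washer: White bench-top plate washer, fixed. Origin: bench level on the slide's centre line. Its y axis runs along the slide from the open end to the wash head and console, x across it away from the robot. Base 230 x 460 mm (y -200 to 260), deck 20 mm high; console box to y = 363, 110 mm high. Steel guide rods 12 mm thick at x = +-58, axis 50 mm high.
- bed (a point): Middle screw's place on the aluminium bed between the rods, on its top face (24 mm above the bench, washer x = 0, y = -80 mm). Three screws in a row at washer y = -150, -80 and -10 mm hold the bed, each under a blue hinged cap; at the start the carrier hides them.
- wash_head (a point): Underside of the blue 8-way manifold of the wash head (washer y = 170 mm, 123 mm above the bench; its needles reach down to 105 mm). The white bridge that carries it has uprights at washer x = +-100 and a beam 36 mm wide along y, top 175 mm high.
- carrier (a joint): Plate carrier on the rods, m along washer +y: 0 to 0.02 at the start (loading end), range 0 to 0.24. Tray centre at washer y = -80 mm + value. The next station is a spring-ball notch at 0.210; the carrier drops in by itself from about 5 mm either side. Sliding takes about 2 N, entering or leaving the notch about 7 N. There the end wall's outer face is at washer y = 55 mm and all caps are free.
- carrier_end (a point): Centre of the outer (-y) face of the carrier's upright end wall, 90 mm above the bench: the place to push. Wall 110 mm wide (x), 6 mm thick, 74 to 102 mm high. The steel tray is 140 mm (x) by 150 mm (y), underside 68 mm high, with a white 96-well plate clipped in, top 87 mm high. Moves with the carrier.
- screw_1 (a joint): Fixing screw 1 (nearest the washer's open end): how far it has been pushed down, m; 0 at the start. A tight screw does not move (under 1 mm). The loose one sinks 5 mm to its stop when its cap's tab is pressed with 2 to 4 N, and stays down. Head 15 mm across, its top 38 mm above the bench, hidden under cap 1 when that is shut.
- cap_1 (a joint): Hinged cap over screw 1: opening angle, rad; 0 = level, resting on the screw head; grows to 1.75 as it opens towards the robot (tab swings up and to washer -x) about the line through hinge_1 along washer y. A light spring shuts it when let go (about 1 N at the tab). A tap on it passes to the screw; on a sunk screw it rests at about -0.22. Blue disc 40 mm across, its top 42 mm above the bench.
- tab_1 (a point): Middle of the top edge of cap 1's upright pull tab. Tab: 10 mm thick along washer y, 14 mm along x, 20 mm tall, top 62 mm above the bench when shut (8 mm lower on a sunk screw), centre 38 mm from the hinge line on the +x side, 15 mm past the screw's axis. Tabs are 70 mm apart. Moves with the cap.
- hinge_1 (a point): Point on the hinge line of cap 1, 41 mm above the bench, 23 mm on the -x side of the screw's axis. Fixed on the washer.
- screw_2 (a joint): Fixing screw 2 (in the middle): how far it has been pushed down, m; 0 at the start. A tight screw does not move (under 1 mm). The loose one sinks 5 mm to its stop when its cap's tab is pressed with 2 to 4 N, and stays down. Head 15 mm across, its top 38 mm above the bench, hidden under cap 2 when that is shut.
- cap_2 (a joint): Hinged cap over screw 2: opening angle, rad; 0 = level, resting on the screw head; grows to 1.75 as it opens towards the robot (tab swings up and to washer -x) about the line through hinge_2 along washer y. A light spring shuts it when let go (about 1 N at the tab). A tap on it passes to the screw; on a sunk screw it rests at about -0.22. Blue disc 40 mm across, its top 42 mm above the bench.
- tab_2 (a point): Middle of the top edge of cap 2's upright pull tab. Tab: 10 mm thick along washer y, 14 mm along x, 20 mm tall, top 62 mm above the bench when shut (8 mm lower on a sunk screw), centre 38 mm from the hinge line on the +x side, 15 mm past the screw's axis. Tabs are 70 mm apart. Moves with the cap.
- hinge_2 (a point): Point on the hinge line of cap 2, 41 mm above the bench, 23 mm on the -x side of the screw's axis. Fixed on the washer.
- screw_3 (a joint): Fixing screw 3 (nearest the wash head): how far it has been pushed down, m; 0 at the start. A tight screw does not move (under 1 mm). The loose one sinks 5 mm to its stop when its cap's tab is pressed with 2 to 4 N, and stays down. Head 15 mm across, its top 38 mm above the bench, hidden under cap 3 when that is shut.
- cap_3 (a joint): Hinged cap over screw 3: opening angle, rad; 0 = level, resting on the screw head; grows to 1.75 as it opens towards the robot (tab swings up and to washer -x) about the line through hinge_3 along washer y. A light spring shuts it when let go (about 1 N at the tab). A tap on it passes to the screw; on a sunk screw it rests at about -0.22. Blue disc 40 mm across, its top 42 mm above the bench.
- tab_3 (a point): Middle of the top edge of cap 3's upright pull tab. Tab: 10 mm thick along washer y, 14 mm along x, 20 mm tall, top 62 mm above the bench when shut (8 mm lower on a sunk screw), centre 38 mm from the hinge line on the +x side, 15 mm past the screw's axis. Tabs are 70 mm apart. Moves with the cap.
- hinge_3 (a point): Point on the hinge line of cap 3, 41 mm above the bench, 23 mm on the -x side of the screw's axis. Fixed on the washer.
- vial_deck: Bystander: amber vial, blue cap, 23 mm across, 56 mm tall, standing on the washer's deck behind the far guide rod. Origin: centre of its underside.
- vial_bench: Bystander: the same kind of vial on the bench in front of the washer.
- hex_key: Bystander: T-handled hex key lying on the bench in front of the washer, red handle 84 mm, steel shaft 100 mm. Origin: below the middle of the handle.
- trough: Bystander: white reagent trough 85 x 128 x 30 mm behind the washer. Origin: centre of its underside.
- tube_rack: Bystander: white rack 80 x 160 mm with capped tubes, 88 mm tall, behind the washer. Origin: centre of its underside.
- tip_box: Bystander: blue pipette tip box 85 x 122 x 68 mm at the washer's open end. Origin: centre of its underside.
- spare_plate: Bystander: white 96-well plate 86 x 128 x 14 mm on the bench, to the robot's left. Origin: centre of its underside.

How it is judged:
On the way, in this order (a step that is already met when the one before it is completed fails the run):
1. the carrier has clicked into the next station and rests there (value of joint carrier between 0.204 and 0.216 m and velocity of joint carrier between -0.02 and 0.02 m/s), for 0.2 s.
2. the loose screw has been tapped down under its shut cap (value of joint each of cap_1, cap_2, cap_3 below 0.15 rad and value of joint any of screw_1, screw_2, screw_3 above 0.003 m), for 0.1 s.
At the end, for the whole second after the job is handed in: The program ends holding: the cap of the loose (sunk, more than 3 mm) screw is open by more than 0.95 rad (54 degrees) and the fingers touch it with more than 0.2 N, the other two caps are shut (under 0.15 rad), and the carrier rests in the wash station's notch (0.204 to 0.216) (value of joint carrier between 0.204 and 0.216 m and ((value of joint screw_1 above 0.003 m and value of joint cap_1 above 0.95 rad and contact force between the fingers and cap_1 above 0.2 N and value of joint each of cap_2, cap_3 below 0.15 rad) or (value of joint screw_2 above 0.003 m and value of joint cap_2 above 0.95 rad and contact force between the fingers and cap_2 above 0.2 N and value of joint each of cap_1, cap_3 below 0.15 rad) or (value of joint screw_3 above 0.003 m and value of joint cap_3 above 0.95 rad and contact force between the fingers and cap_3 above 0.2 N and value of joint each of cap_1, cap_2 below 0.15 rad))); the arm keeps its last pose, push and grip.
It fails at once if the cap of a screw that has not been found loose is lifted (over 0.35 rad) ((value of joint cap_1 above 0.35 rad and value of joint screw_1 below 0.0025 m) or (value of joint cap_2 above 0.35 rad and value of joint screw_2 below 0.0025 m) or (value of joint cap_3 above 0.35 rad and value of joint screw_3 below 0.0025 m)).
It fails at once if a bystander is moved by more than 30 mm or tipped over (distance of any of vial_deck, vial_bench, hex_key, trough, tube_rack, tip_box, spare_plate from where it was at the start of the episode above 0.03 m or angle between any of vial_deck, vial_bench, trough, tube_rack, tip_box, spare_plate's own z axis and vertical above 0.6 rad).
It also fails if it takes over 56 s, if anything falls off the work surface, if the arm or the gripper's body presses on something with over 40 N, if the wrist force passes 120 N, or if a joint passes its speed limit or range.

## Robot

A 6-joint arm with a two-finger parallel gripper is mounted at the origin on the work surface. World frame = base frame: x ahead of the robot, y to its left, z up, the work surface at z = 0. Lengths are in m, angles in rad, forces in N, time in s.
With the tool pointing down it reaches from about 0.3 to 0.875 m from the base axis. Payload 6.4 kg.
Tool frame: the origin (TCP) lies at the very end of the fingers, on their centre line; the grasp point (between the pads) lies 19 mm behind it; z points along the fingers, y is the direction in which the jaws open and shut (so a half turn about z gives the same grasp; the last joint's range is limited). The gripper opens to 85 mm and grips with 20 to 120 N. Pads are 22 mm wide; open, the fingers measure 114 mm over their backs; the gripper's body (76 mm by 85 mm) begins 54 mm behind the grasp point. The pads swing forward as they close: fully open they stand 13 mm farther back than shut.
Start: joints at [-1.511, 0.181, 1.607, -0, 1.354, -0.206], TCP at [0.151, -0.555, 0.231] pointing down, gripper open.
Joint ranges: [-2.99, 2.99], [-0.89, 2.07], [0.3, 2.58], [-1.14, 4.28], [0, 2.63], [-3.12, 3.12]. Speed limits (rad/s): [2.57, 2.57, 3.01, 3.14, 3.14, 3.14].

## Interface

Orientations are given as a unit quaternion [w, x, y, z].
In Python, from bench import telemetry, imaging, ctrl gives the robot as it stands.
- The arm moves only by the shell command python3 -m pendant 'ROWS' [OPENING]. ROWS is JSON, a list that holds one entry, the list of rows, each a list of 6 numbers: the shift along the tool's x, y, z in units of 200 mm (1.0 is 200 mm), then the turn, a rotation vector about the tool's x, y, z in units of pi rad (1.0 is pi rad). In form: [[[tx, ty, tz, rx, ry, rz], ...]]. A call has 1 to 12 rows; each row shifts and turns the pose as measured when the row begins, along the tool's axes as they then stand; what a row does not reach is not made up. A row lasts 1/8 s, in which the tool goes at most 62.5 mm and 10.7 degrees, less where a joint would pass 70% of its speed; a pose out of reach is approached as far as the arm can. A call with a number of a shift or a turn outside -1 to 1 is refused whole. A call with a gripper value outside its range is refused whole. OPENING is the closure, from 0 (fully open) to 1 (shut), set as the call begins (- or left out, the last holds). The fingers move at their own pace and stop on an object; the grip force is fixed at half the most. Time passes only in rows, so rows that do not move let the fingers close. It gives the time, the measured TCP pose, the force and the opening at its end, in the units of the state.
- telemetry.get_obs(): the state, without advancing time (a new reading comes with each control period).
- imaging.camera(name): name is "scene" or "top" or "wrist"; returns a dict with "pixels" (420x560x3 uint8, blue, green, red), "vfov" (degrees; the focal length in pixels is half the picture's height over the tangent of half this angle, whatever the lens; pixels are square), "cx", "cy" (the principal point, pixels), "R" (3x3) and "t" (3): a world point X has camera coordinates R X + t. Camera axes: x right, y down, z forward; pixel columns grow to the right and rows downward; lengths in m; the calibration is good to about 2 mm. A picture is of the moment at which its call begins. There is no depth.
- ctrl.hand_in(): hands the job in, once; it reports no verdict.
The state is a dict: "time_s": time; "q": joint angles; "dq": joint speeds; "joint_efforts": joint torques, N m; "eef_pos": TCP position; "eef_rot": TCP orientation; "wrist_force": force on the tool from outside, world axes, zero at the start; "torque": the same for the moment, N m; "opening": opening from 0.0 (shut) to 1.0 (fully open).
Only numpy, scipy, OpenCV 4.12 (cv2) and the standard library are available. Lean on these libraries where they do the work, as an engineer would, in place of code of your own. Each camera call takes 0.05 s, during which the arm holds its last target.

## Working session

There is one attempt and no reset: what is moved stays moved. The work goes in short steps, Python scripts to look and compute and a shell command to move; the robot and the scene stay as the last step left them, time stands still between calls to the robot, and variables do not carry over. Pictures are saved under pics/ and viewed, and the job is handed in when it is done.

```bash
ls; mkdir -p pics; python3 - <<'E'
from bench import telemetry, imaging, ctrl
import cv2
for n in ["scene","top","wrist"]:
    c=imaging.camera(n); cv2.imwrite(f"pics/{n}0.png",c["pixels"]); print(n,c["vfov"],c["cx"],c["cy"],c["R"],c["t"])
o=telemetry.get_obs(); print(o)
E
```

```text
pics
scene 57.67011397014293 281.01327584407693 205.50107576141698 [[ 0.62138987  0.78349957  0.0017476 ]
 [ 0.65243494 -0.51620551 -0.55485179]
 [-0.43382402  0.34591948 -0.83194737]] [-0.35824413 -0.34360211  1.38522043]
top 57.33966886438149 282.34573394592377 207.196869166435 [[ 0.0191672  -0.9997937   0.00672078]
 [-0.98334101 -0.02006621 -0.18065935]
 [ 0.18075695 -0.00314609 -0.98352276]] [-0.03911583  0.58703862  0.87990456]
wrist 60.55101058440984 272.81728192182004 214.33712021454147 [[ 0.26374064 -0.96459224 -0.00163872]
 [-0.92895135 -0.25445246  0.26889279]
 [-0.25978887 -0.06939566 -0.96316872]] [-0.5735772  -0.03630244  0.37762357]
{'time_s': 0.15, 'q': array([-1.51128541e+00,  1.81368373e-01,  1.60781130e+00, -3.51331409e-05,
        1.35381627e+00, -2.06298245e-01]), 'dq': array([-7.71493031e-04, -2.36650622e-03, -3.57493158e-03,  7.42944136e-04,
       -3.67638892e-05, -1.62550293e-03]), 'joint_efforts': array([ 5.21240122e-05, -4.45270443e+01, -3.51693320e+01, -1.88830390e-04,
        5.96264625e-03, -8.63156629e-06]), 'eef_pos': array([ 0.15102673, -0.55434839,  0.2305763 ]), 'eef_rot': array([-7.01013114e-04,  9.91180432e-01,  1.32517393e-01,  3.43441878e-05]), 'wrist_force': array([-0.36157563,  0.3095803 ,  0.58631541]), 'torque': array([ 0.00065668, -0.01087375,  0.04611251]), 'opening': 0.9991887612365679}
```

View pics/scene0.png

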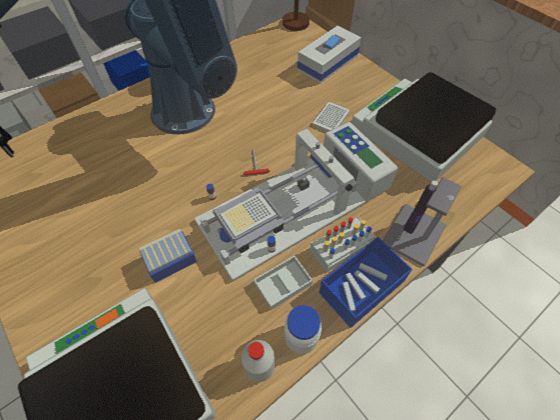

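View pics/top0.png

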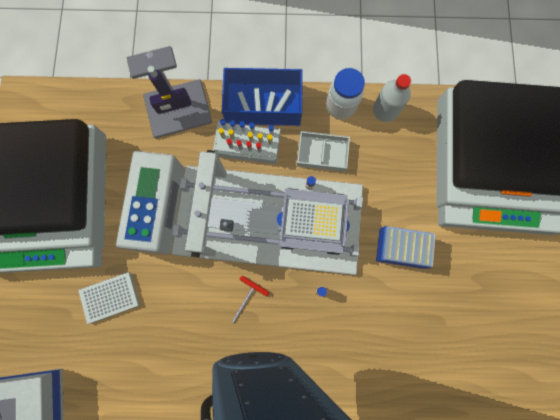

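View pics/wrist0.png

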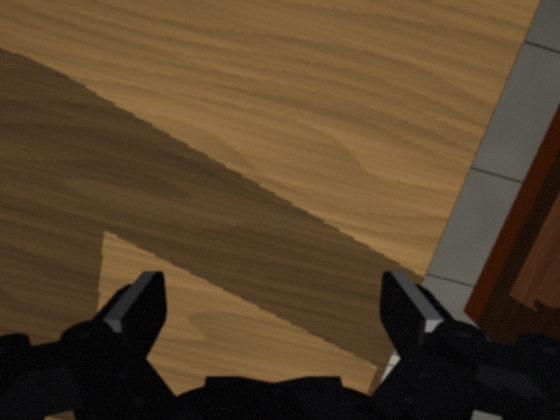

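The top view shows the washer in the middle: console at about (150,200), bridge at (205,205), carrier at (315,220), open end on the right. The tip box is at (407,247), the vials at (311,182) and (322,292), and the hex key at (252,290). I'll enlarge it to measure.

```bash
python3 - <<'E'
import cv2
a=cv2.imread("pics/top0.png")[140:310,110:450]; cv2.imwrite("pics/top0z.png",cv2.resize(a,(800,400),interpolation=cv2.INTER_CUBIC))
a=cv2.imread("pics/scene0.png")[120:290,130:400]; cv2.imwrite("pics/scene0z.png",cv2.resize(a,(800,504),interpolation=cv2.INTER_CUBIC))
E
```

```text
(no output)
```

View pics/top0z.png

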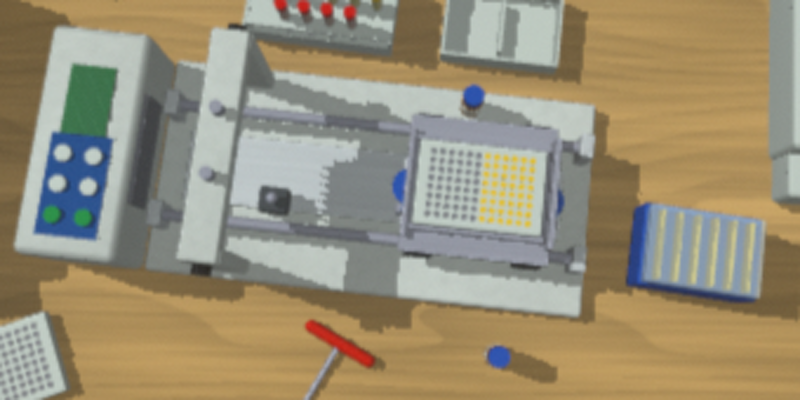

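View pics/scene0z.png

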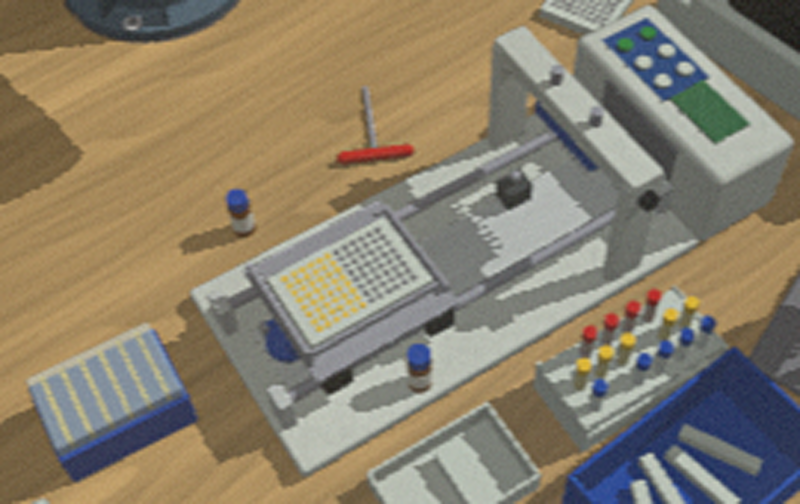

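```bash
cat > h.py <<'E'
import numpy as np, cv2
from bench import telemetry, imaging
def f(c): return 420/2/np.tan(np.radians(c["vfov"])/2)
def ray(c,u,v):
    d=np.array([(u-c["cx"])/f(c),(v-c["cy"])/f(c),1.]); R=np.array(c["R"]); 
    return -R.T@np.array(c["t"]), R.T@d
def plane(c,u,v,z):
    o,d=ray(c,u,v); return o+d*(z-o[2])/d[2]
def tri(*obs):
    A=np.zeros((3,3));b=np.zeros(3);L=[]
    for c,u,v in obs:
        o,d=ray(c,u,v); d=d/np.linalg.norm(d);P=np.eye(3)-np.outer(d,d);A+=P;b+=P@o;L.append((o,P))
    X=np.linalg.solve(A,b); return X,[float(np.linalg.norm(P@(X-o))) for o,P in L]
def proj(c,X):
    p=np.array(c["R"])@X+np.array(c["t"]); return p[0]/p[2]*f(c)+c["cx"],p[1]/p[2]*f(c)+c["cy"]
E
python3 - <<'E'
from h import *
np.set_printoptions(precision=4,suppress=True)
T=imaging.camera("top");S=imaging.camera("scene")
zt=lambda u,v:(110+u/800*340,140+v/400*170)
zs=lambda u,v:(130+u/800*270,120+v/504*170)
for n,a in dict(fr=(580,316),br=(595,107)).items(): print(n,plane(T,*zt(*a),.02),plane(T,*zt(*a),0))
for n,a in dict(fl=(193,290),fr=(303,472),).items(): print("S",n,plane(S,*zs(*a),.02))
for n,a,b in [("post far",(587,143),(285,390)),("post near",(579,258),(222,305)),("vialdeck cap",(474,96),(418,355)),("vialbench",(499,356),(238,197)),("console knob1",(217,107),(597,115)),("knob2",(206,173),(556,72)),("tray endwall near corner",(548,250),(250,268)),("far",(556,133),(312,350)),("beam end near",(187,262),(497,45)),("beam far",(230,30),(650,190))]:
    print(n,tri((T,*zt(*a)),(S,*zs(*b))))
E
```

```text
fr [ 0.4308 -0.212   0.02  ] [ 0.4311 -0.216   0.    ]
br [ 0.6544 -0.2318  0.02  ] [ 0.6593 -0.2362  0.    ]
S fl [ 0.4352 -0.2064  0.02  ]
S fr [ 0.6593 -0.2294  0.02  ]
post far (array([ 0.6054, -0.2091,  0.0709]), [0.0031928334344267775, 0.0031928334344268052])
post near (array([ 0.4892, -0.2025,  0.0574]), [0.002313137681761154, 0.002313137681761128])
vialdeck cap (array([ 0.6515, -0.0951,  0.0714]), [0.0015482432771530919, 0.00154824327715308])
vialbench (array([ 0.3908, -0.1222,  0.0552]), [0.0020922807478582716, 0.0020922807478582473])
console knob1 (array([0.6077, 0.1441, 0.1848]), [0.0021161669114007774, 0.0021161669114008862])
knob2 (array([0.5471, 0.1493, 0.1865]), [0.001335773550563523, 0.0013357735505634682])
tray endwall near corner (array([ 0.4932, -0.1668,  0.0916]), [0.0010792256445573468, 0.0010792256445573546])
far (array([ 0.6065, -0.1738,  0.1056]), [0.0006422649066616268, 0.0006422649066616797])
beam end near (array([0.4662, 0.1598, 0.1537]), [0.008564921004104394, 0.008564921004104425])
beam far (array([0.6873, 0.1403, 0.1595]), [0.0007284383067809532, 0.0007284383067808195])
```

```bash
cat >> h.py <<'E'
from scipy.spatial.transform import Rotation as Ro
np.set_printoptions(precision=4,suppress=True)
YAW=np.radians(-5.2); O=np.array([0.564,-0.021,0])
def W(x,y,z,O=O,yaw=YAW): # washer -> world
    c,s=np.cos(yaw),np.sin(yaw); return O+np.array([c*x-s*y,s*x+c*y,z])
def inv(p,O=O,yaw=YAW):
    c,s=np.cos(yaw),np.sin(yaw); d=np.array(p)-O; return np.array([c*d[0]+s*d[1],-s*d[0]+c*d[1],d[2]])
def cur():
    o=telemetry.get_obs(); q=o["eef_rot"]; return np.array(o["eef_pos"]),Ro.from_quat([q[1],q[2],q[3],q[0]]),o
def goal(p,tilt=0,yaw=YAW): # tool x along washer x, z down, tilt: body toward -x
    R=Ro.from_euler('z',yaw)*Ro.from_euler('x',np.pi)*Ro.from_euler('y',-tilt) # check sign
    P,C,o=cur()
    print("t",o["time_s"],"pos",P,"washer",inv(P),"F",np.array(o["wrist_force"]),"open",o["opening"])
    print(" shift units",C.inv().apply(p-P)/.2," rot units",(C.inv()*R).as_rotvec()/np.pi)
E
python3 - <<'E'
from h import *
goal(W(0,-.188,.2))
E
```

```text
t 0.25 pos [ 0.151  -0.5546  0.2309] washer [-0.3629 -0.5688  0.2309] F [ 0.0479 -1.169  -0.101 ] open 0.9978261035428561
 shift units [ 2.365  -1.1508  0.1557]  rot units [-0.0003 -0.      0.1135]
```

```bash
python3 -m pendant '[[[0.237,-0.115,0,0,0,0],[0.237,-0.115,0,0,0,0],[0.237,-0.115,0,0,0,0],[0.237,-0.115,0,0,0,0],[0.237,-0.115,0,0,0,0],[0.237,-0.115,0,0,0,0],[0.237,-0.115,0,0,0,0],[0.237,-0.115,0,0,0,0],[0.237,-0.115,0,0,0,0],[0.237,-0.115,0.05,0,0,0],[0,0,0.05,0,0,0.056],[0,0,0.05,0,0,0.056]]]' 1
python3 - <<'E'
from h import *
goal(W(0,-.188,.2))
E
```

```text
time_s: 1.75
eef_pos: [0.5614, -0.1976, 0.2006]
eef_rot: [0.001, 0.999, -0.049, 0.002]
wrist_force: [0.3, 0.1, 0.3]
opening: -0.0
t 1.75 pos [ 0.5614 -0.1976  0.2006] washer [ 0.0134 -0.1761  0.2006] F [0.3296 0.119  0.3335] open -0.0003650316628364764
 shift units [-0.0666  0.06    0.0031]  rot units [ 0.0004 -0.0011 -0.0022]
```

```bash
python3 -m pendant '[[[-0.067,0.06,0,0,0,-0.002],[0,0,0,0,0,0]]]'
python3 - <<'E'
from h import *
goal(W(0,-.188,.076))
c=imaging.camera("wrist"); cv2.imwrite("pics/w1.png",c["pixels"])
for y in (-.155,-.15,-.145):
  print([proj(c,W(x,y,.102)) for x in (-.055,.055)])
c=imaging.camera("top"); cv2.imwrite("pics/t1.png",cv2.resize(c["pixels"][140:310,220:450],(800,591)))
E
```

```text
time_s: 2.0
eef_pos: [0.5454, -0.2083, 0.1996]
eef_rot: [0.0, 0.999, -0.043, 0.001]
wrist_force: [0.3, -0.4, 0.7]
opening: 0.001
t 2.0 pos [ 0.5454 -0.2083  0.1996] washer [-0.0015 -0.1882  0.1996] F [ 0.3019 -0.3799  0.747 ] open 0.0011242798695774213
 shift units [ 0.0068 -0.0015  0.6182]  rot units [ 0.0002 -0.0004  0.0016]
[(np.float64(227.0820071587413), np.float64(284.6401795349243)), (np.float64(222.32504497269576), np.float64(130.38363338793548))]
[(np.float64(220.2457621765326), np.float64(284.6041752575097)), (np.float64(214.62583951563659), np.float64(130.33644956351554))]
[(np.float64(213.40899493028803), np.float64(284.56816822950043)), (np.float64(206.9259716327539), np.float64(130.28926167948396))]
```

View pics/w1.png

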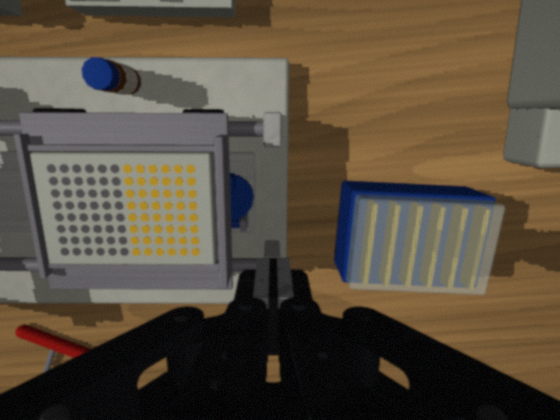

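View pics/t1.png

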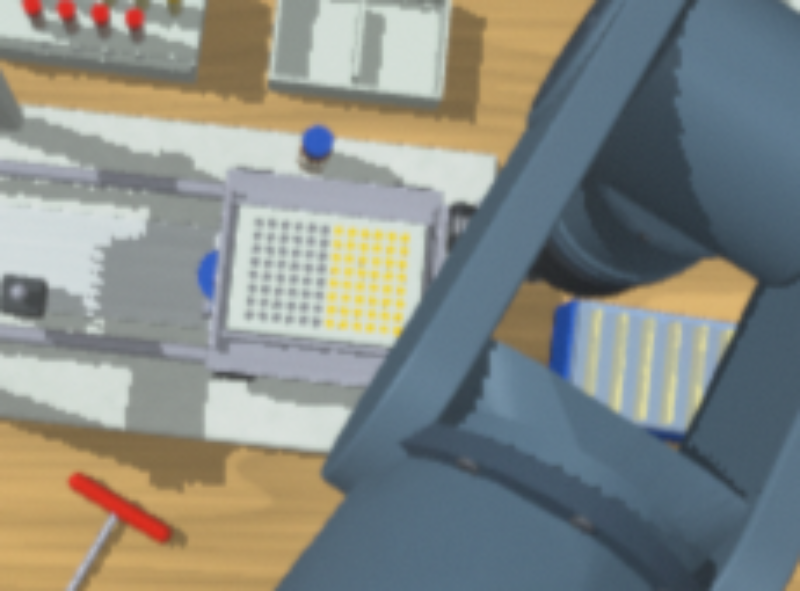

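The wrist picture shows the carrier's end wall outer edge at column ~229 (rows 135-287), deck edge at column 288, cap 1 at (238,200) and the tip box from column 337. I'll check the yaw from this view.

```bash
python3 - <<'E'
from h import *
c=imaging.camera("wrist")
for u,v,z in [(288,60,.02),(288,300,.02),(0,59,.02),(229,140,.09),(231,287,.09),(0,128,.056),(260,128,.056),(273,127,.056),(0,266,.056),(260,266,.056)]:
    X=plane(c,u,v,z); print((u,v),X,inv(X))
P,C,o=cur(); print(C.as_matrix())
E
```

```text
(288, 60) [ 0.6551 -0.2299  0.02  ] [ 0.1096 -0.1998  0.02  ]
(288, 300) [ 0.4342 -0.2134  0.02  ] [-0.1118 -0.2034  0.02  ]
(0, 59) [0.6763 0.0081 0.02  ] [0.1092 0.0392 0.02  ]
(229, 140) [ 0.5984 -0.1821  0.09  ] [ 0.0489 -0.1573  0.09  ]
(231, 287) [ 0.4879 -0.1705  0.09  ] [-0.0623 -0.1558  0.09  ]
(0, 128) [ 0.6208 -0.0024  0.056 ] [0.0549 0.0236 0.056 ]
(260, 128) [ 0.6035 -0.2029  0.056 ] [ 0.0558 -0.1775  0.056 ]
(273, 127) [ 0.6034 -0.2129  0.056 ] [ 0.0566 -0.1876  0.056 ]
(0, 266) [0.5078 0.0307 0.056 ] [-0.0607  0.0464  0.056 ]
(260, 266) [ 0.4886 -0.1919  0.056 ] [-0.0596 -0.177   0.056 ]
[[ 0.9962 -0.0871  0.0024]
 [-0.0871 -0.9962 -0.0009]
 [ 0.0024  0.0007 -1.    ]]
```

```bash
python3 -m pendant '[[[0,0,0.25,0,0,0.0015],[0,0,0.25,0,0,0],[0,0,0.1,0,0,0],[0,0,0,0,0,0],[0,-0.05,0,0,0,0],[0,-0.05,0,0,0,0],[0,-0.05,0,0,0,0],[0,-0.05,0,0,0,0]]]'
python3 - <<'E'
from h import *
goal(W(0,-.14,.08))
c=imaging.camera("wrist"); cv2.imwrite("pics/w2.png",c["pixels"])
E
```

```text
time_s: 3.15
eef_pos: [0.5554, -0.1699, 0.0846]
eef_rot: [0.004, 0.999, -0.044, 0.008]
wrist_force: [-0.9, -1.6, -1.1]
opening: 0.0
t 3.15 pos [ 0.5554 -0.1699  0.0846] washer [ 0.0049 -0.149   0.0846] F [-0.8876 -1.6314 -1.1286] open 0.0003388239538433578
 shift units [-0.0249 -0.0454  0.0224]  rot units [ 0.0024 -0.0049  0.0007]
```

View pics/w2.png

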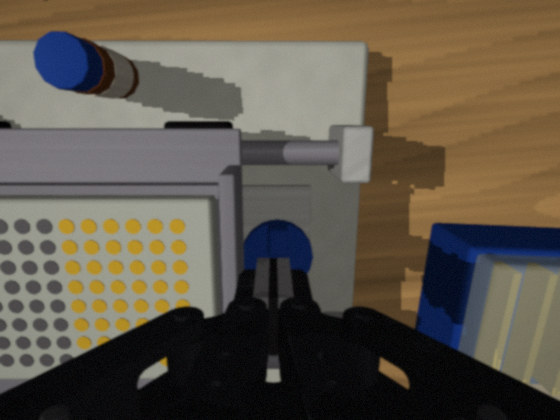

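```bash
python3 -m pendant '[[[-0.015,-0.065,0.02,0.002,-0.004,0],[-0.01,-0.065,0,0,0,0],[0,-0.065,0,0,0,0],[0,-0.065,0,0,0,0],[0,-0.065,0,0,0,0],[0,-0.065,0,0,0,0],[0,-0.065,0,0,0,0],[0,-0.065,0,0,0,0],[0,-0.065,0,0,0,0],[0,-0.065,0,0,0,0]]]'
python3 - <<'E'
from h import *
goal(W(0,.04,.08))
c=imaging.camera("wrist"); cv2.imwrite("pics/w3.png",c["pixels"])
c=imaging.camera("top"); cv2.imwrite("pics/t3.png",cv2.resize(c["pixels"][140:310,110:450],(800,400)))
E
```

```text
time_s: 4.45
eef_pos: [0.5639, -0.0304, 0.0814]
eef_rot: [0.001, 0.999, -0.044, 0.003]
wrist_force: [0.7, -2.6, 0.6]
opening: 0.002
t 4.45 pos [ 0.5639 -0.0304  0.0814] washer [ 0.0008 -0.0094  0.0814] F [ 0.7349 -2.6239  0.6336] open 0.0017002581682458702
 shift units [-0.0033 -0.2471  0.0065]  rot units [ 0.0004 -0.0018  0.0008]
```

View pics/w3.png

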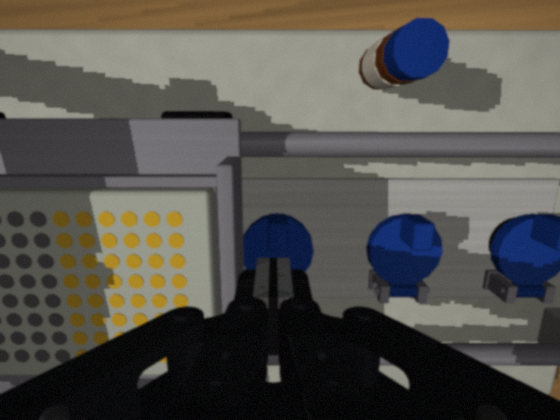

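View pics/t3.png

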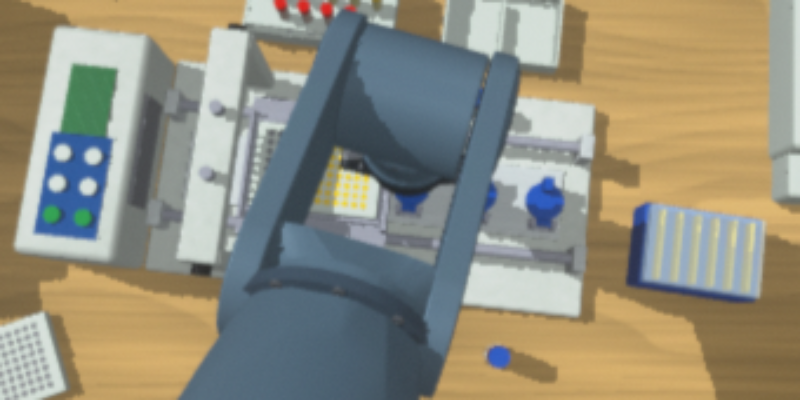

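The carrier has moved. Its wall edge is now at column 241 in the wrist view, and caps 2 and 1 show at (405,245) and (530,245). I'll compute the wall position.

```bash
python3 - <<'E'
from h import *
c=imaging.camera("wrist"); cv2.imwrite("pics/w4.png",c["pixels"])
print([inv(plane(c,u,v,.102)) for u,v in [(240,165),(240,200),(242,240)]])
goal(W(0,.04,.08))
E
```

```text
[array([0.0504, 0.003 , 0.102 ]), array([0.0383, 0.0033, 0.102 ]), array([0.0236, 0.0028, 0.102 ])]
t 4.6 pos [ 0.5633 -0.0301  0.081 ] washer [ 0.0002 -0.0091  0.081 ] F [ 0.0434 -0.4798 -0.2301] open 0.0006032696740228279
 shift units [ 0.0001 -0.2456  0.005 ]  rot units [ 0.0002 -0.0014  0.0013]
```

```bash
python3 -m pendant '[[[0,-0.05,0,0,0,0],[0,-0.05,0,0,0,0],[0,-0.05,0,0,0,0],[0,-0.03,0,0,0,0],[0,-0.02,0,0,0,0],[0,-0.01,0,0,0,0],[0,0,0,0,0,0]]]'
python3 - <<'E'
from h import *
c=imaging.camera("wrist"); cv2.imwrite("pics/w5.png",c["pixels"])
goal(W(0,.04,.08))
print([inv(plane(c,u,v,.102)) for u,v in [(240,165),(240,200),(242,240)]])
E
```

```text
time_s: 5.48
eef_pos: [0.5668, 0.0096, 0.081]
eef_rot: [0.005, 0.999, -0.043, 0.001]
wrist_force: [0.6, -2.4, 0.6]
opening: -0.003
t 5.525 pos [0.5668 0.0097 0.081 ] washer [-0.      0.0308  0.081 ] F [-0.1838 -2.3813  1.311 ] open -0.005097360872735681
 shift units [ 0.0002 -0.0461  0.0045]  rot units [ 0.0029 -0.0011  0.0013]
[array([0.0502, 0.0424, 0.102 ]), array([0.0381, 0.0426, 0.102 ]), array([0.0235, 0.0422, 0.102 ])]
```

View pics/w5.png

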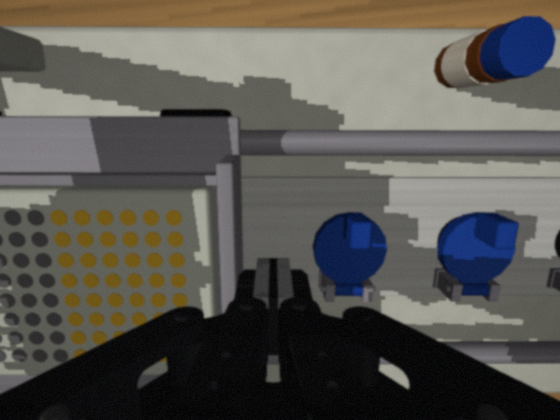

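Contact is still steady, with the wall edge at column 240. About 10 mm to go, so I'll use small steps.

```bash
python3 -m pendant '[[[0,-0.015,0,0,0,0],[0,-0.01,0,0,0,0],[0,-0.01,0,0,0,0],[0,-0.01,0,0,0,0]]]'
python3 -m pendant '[[[0,-0.01,0,0,0,0],[0,0,0,0,0,0]]]'
python3 - <<'E'
from h import *
c=imaging.camera("wrist"); cv2.imwrite("pics/w6.png",c["pixels"])
goal(W(0,.04,.08))
E
```

```text
time_s: 6.02
eef_pos: [0.5676, 0.019, 0.081]
eef_rot: [0.005, 0.999, -0.043, 0.001]
wrist_force: [0.3, -1.2, 1.3]
opening: -0.0
time_s: 6.28
eef_pos: [0.5677, 0.0201, 0.081]
eef_rot: [0.006, 0.999, -0.043, 0.001]
wrist_force: [-0.2, -3.8, 0.3]
opening: -0.002
t 6.325 pos [0.5677 0.0201 0.081 ] washer [-0.      0.0413  0.081 ] F [-0.7471 -3.8578  1.1413] open -0.00014984679453146292
 shift units [0.0001 0.0064 0.0051]  rot units [ 0.0036 -0.001   0.0014]
```

View pics/w6.png

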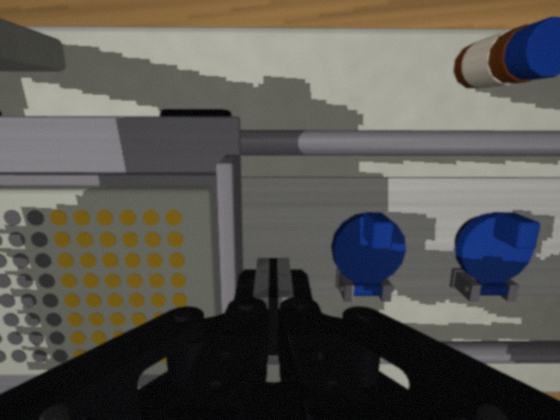

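```bash
python3 - <<'E'
from h import *
c=imaging.camera("wrist")
p=c["pixels"].astype(int); m=((p[...,0]>100)&(p[...,0]-p[...,2]>60)).astype(np.uint8)
n,l,s,ce=cv2.connectedComponentsWithStats(m)
for i in range(1,n):
    if s[i,4]>300: print(s[i],ce[i], inv(plane(c,s[i,0]+s[i,2]/2,ce[i][1],.042)))
print(inv(plane(c,241,200,.102)),inv(plane(c,242,240,.102)))
print([int(x) for x in p[200,225:255,0]])
E
```

```text
[ 526   18   34   57 1551] [545.0858  47.8014] [ 0.0975 -0.0846  0.042 ]
[ 462  218   77   44 2052] [499.7373 242.4795] [ 0.0011 -0.0815  0.042 ]
[372 223  34  28 593] [384.7808 237.1939] [ 0.004 -0.021  0.042]
[0.0381 0.0529 0.102 ] [0.0235 0.0528 0.102 ]
[120, 120, 121, 118, 122, 118, 112, 100, 79, 61, 52, 51, 51, 51, 49, 54, 70, 79, 89, 88, 91, 89, 91, 89, 90, 87, 88, 92, 91, 91]
```

```bash
python3 -m pendant '[[[0,-0.01,0,0,0,0],[0,0,0,0,0,0]]]'; python3 -m pendant '[[[0,-0.01,0,0,0,0],[0,0,0,0,0,0]]]'
python3 - <<'E'
from h import *
c=imaging.camera("wrist"); cv2.imwrite("pics/w7.png",c["pixels"])
goal(W(0,.04,.08))
p=c["pixels"].astype(int);print([int(x) for x in p[200,225:255,0]])
E
```

```text
time_s: 6.62
eef_pos: [0.5677, 0.0203, 0.0811]
eef_rot: [0.007, 0.999, -0.043, 0.001]
wrist_force: [-0.6, -1.9, 0.6]
opening: -0.002
time_s: 6.88
eef_pos: [0.5677, 0.0204, 0.0811]
eef_rot: [0.009, 0.999, -0.043, 0.001]
wrist_force: [-0.8, -3.2, 1.0]
opening: -0.001
t 6.925 pos [0.5678 0.0205 0.0811] washer [0.     0.0417 0.0811] F [-0.9946 -7.1477  1.0278] open 0.003964499769128823
 shift units [-0.0001  0.0082  0.0057]  rot units [ 0.0055 -0.0008  0.0014]
[121, 123, 120, 120, 120, 118, 110, 96, 77, 61, 55, 52, 49, 48, 48, 60, 76, 87, 88, 93, 90, 90, 88, 89, 89, 90, 89, 90, 92, 92]
```

```bash
python3 -m pendant '[[[0,0.05,0,-0.005,0,0],[0,0,0,0,0,0],[0,0,0,0,0,0]]]'
python3 - <<'E'
from h import *
c=imaging.camera("wrist"); cv2.imwrite("pics/w8.png",c["pixels"])
goal(W(0,.04,.08))
p=c["pixels"].astype(int)
for r in (190,200,210,240): print([int(x) for x in p[r,215:265,0]])
for u in (225,228,231): print(inv(plane(c,u,200,.102)))
E
```

```text
time_s: 7.3
eef_pos: [0.5664, 0.0117, 0.0807]
eef_rot: [0.016, 0.999, -0.043, 0.0]
wrist_force: [0.4, -0.0, 0.1]
opening: 0.0
t 7.35 pos [0.5664 0.0117 0.0808] washer [-0.0006  0.0328  0.0808] F [ 0.311  -0.7301  0.1221] open 0.004027848421539868
 shift units [ 0.0031 -0.0362  0.0026]  rot units [ 0.01   -0.0005  0.0015]
[53, 51, 48, 49, 56, 61, 77, 91, 91, 93, 92, 95, 90, 93, 90, 92, 93, 95, 94, 93, 90, 89, 91, 93, 91, 93, 90, 92, 89, 91, 94, 92, 92, 95, 92, 92, 92, 89, 92, 92, 93, 91, 92, 92, 94, 92, 91, 89, 92, 93]
[51, 49, 48, 52, 53, 59, 72, 82, 89, 90, 91, 92, 89, 90, 91, 88, 89, 94, 91, 93, 92, 92, 89, 92, 86, 89, 93, 89, 88, 91, 91, 93, 92, 90, 88, 93, 88, 91, 92, 90, 90, 92, 91, 90, 90, 92, 93, 91, 89, 89]
[51, 51, 49, 51, 48, 56, 67, 83, 88, 88, 91, 94, 91, 91, 94, 93, 91, 89, 92, 94, 92, 94, 92, 93, 92, 94, 91, 92, 92, 90, 93, 94, 93, 92, 95, 93, 91, 94, 96, 95, 95, 93, 94, 94, 95, 92, 95, 93, 95, 94]
[49, 47, 50, 51, 47, 52, 54, 66, 78, 88, 92, 88, 92, 93, 93, 94, 91, 91, 92, 93, 93, 92, 93, 92, 93, 90, 93, 92, 93, 91, 93, 94, 93, 91, 91, 93, 93, 94, 91, 95, 92, 89, 92, 94, 93, 93, 94, 92, 92, 94]
[0.0377 0.0503 0.102 ]
[0.0377 0.0493 0.102 ]
[0.0377 0.0482 0.102 ]
```

View pics/w8.png

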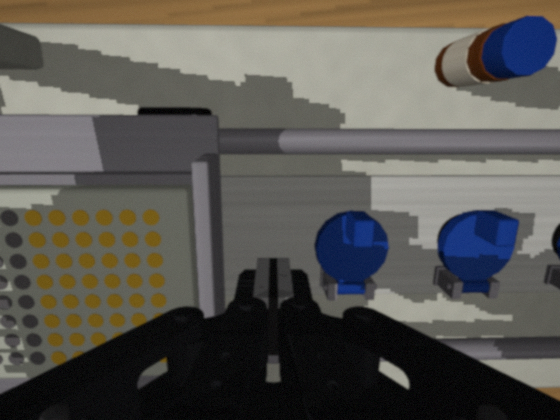

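```bash
python3 -m pendant '[[[0,0,-0.2,0.005,0,0],[0,0,-0.2,0.005,0,0],[0,0.1,-0.1,0,0,0],[0,0,0,0,0,0]]]'
python3 - <<'E'
from h import *
c=imaging.camera("wrist"); cv2.imwrite("pics/w9.png",c["pixels"])
goal(W(0.015,-.01,.1))
for y in (.045,.05,.055,.06): print(y,proj(c,W(.04,y,.102)),proj(c,W(.04,y,.074)))
p=c["pixels"].astype(int)
print([int(x) for x in p[190,180:260,0]])
c=imaging.camera("scene"); cv2.imwrite("pics/s9.png",cv2.resize(c["pixels"][120:290,130:400],(800,504)))
E
```

```text
time_s: 7.85
eef_pos: [0.564, -0.005, 0.1825]
eef_rot: [-0.001, 0.999, -0.042, -0.0]
wrist_force: [-0.8, -0.0, -0.1]
opening: 0.001
t 7.9 pos [ 0.5633 -0.0042  0.1813] washer [-0.0022  0.0167  0.1813] F [-0.1573  0.103   0.1696] open 0.0020234787352069964
 shift units [0.0861 0.1355 0.4059]  rot units [-0.001   0.0008  0.0021]
0.045 (np.float64(226.6392636001172), np.float64(156.4434386738709)) (np.float64(231.77061410579287), np.float64(151.7737444314618))
0.05 (np.float64(218.50658250589203), np.float64(156.38207923378093)) (np.float64(224.5216317789592), np.float64(151.71912300425453))
0.055 (np.float64(210.37417535650854), np.float64(156.32072186054978)) (np.float64(217.2728670957268), np.float64(151.66450321700233))
0.06 (np.float64(202.2420421381254), np.float64(156.2593665540725)) (np.float64(210.02432004629392), np.float64(151.60988506963082))
[68, 77, 81, 84, 84, 85, 86, 83, 82, 84, 84, 83, 84, 82, 83, 83, 83, 83, 75, 65, 64, 75, 94, 110, 115, 115, 111, 109, 108, 105, 88, 66, 53, 46, 47, 43, 40, 44, 52, 67, 77, 82, 83, 83, 83, 88, 82, 83, 81, 83, 82, 80, 84, 81, 84, 80, 79, 82, 81, 84, 82, 82, 82, 83, 82, 83, 82, 85, 84, 83, 82, 82, 84, 84, 83, 82, 82, 82, 84, 84]
```

View pics/w9.png

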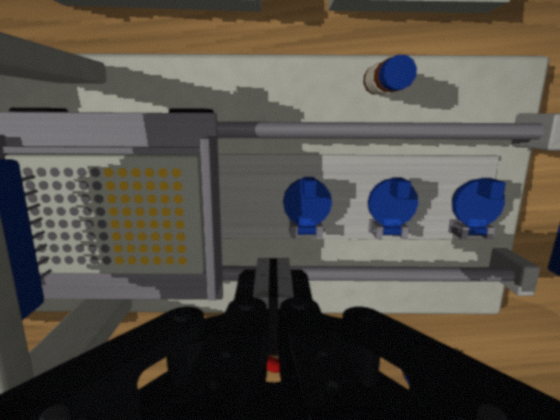

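View pics/s9.png

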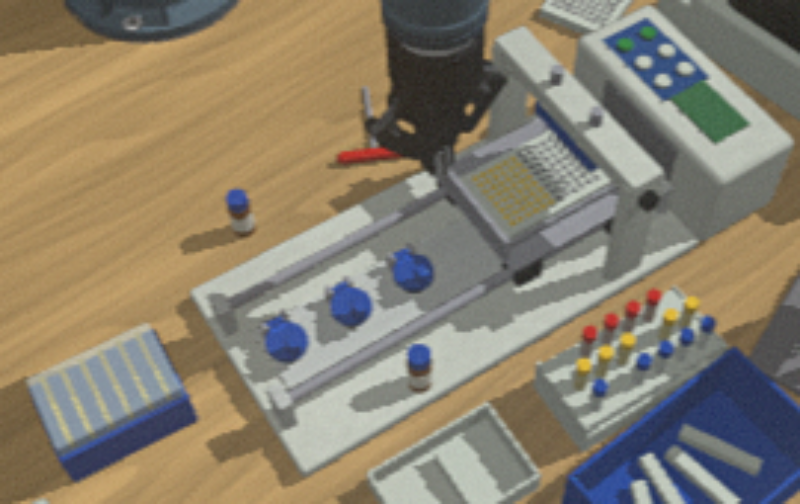

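The view shows caps 3, 2, 1 at (308,200), (393,200), (479,203), with tabs on their upper sides. The wall's top outer edge is at column 210.5 and its bottom edge at 218.5, which gives y = 0.055, so the carrier is in the notch. Next I'll take a second wrist view to triangulate the tabs.

```bash
python3 -m pendant '[[[0.085,0.19,0.08,0,0,0.002],[0,0.19,0.08,0,0,0],[0,0,0,0,0,0]]]'
python3 - <<'E'
from h import *
import pickle
c=imaging.camera("wrist"); cv2.imwrite("pics/w10.png",c["pixels"]); pickle.dump(c,open("w10.pkl","wb"))
goal(W(0.015,-.01,.1))
a=cv2.imread("pics/w9.png")[150:260,270:530]; b=c["pixels"]
cv2.imwrite("pics/z9.png",cv2.resize(a,(780,330),interpolation=cv2.INTER_CUBIC))
E
```

```text
time_s: 8.32
eef_pos: [0.5712, -0.0788, 0.1425]
eef_rot: [-0.003, 0.999, -0.044, -0.005]
wrist_force: [-0.7, -0.3, -0.6]
opening: -0.005
t 8.375 pos [ 0.5716 -0.0776  0.1432] washer [ 0.0127 -0.0557  0.1432] F [ 0.7452  0.3725 -0.212 ] open 0.0030681103853947345
 shift units [ 0.0146 -0.227   0.2176]  rot units [-0.0022  0.0031  0.0015]
```

View pics/w10.png

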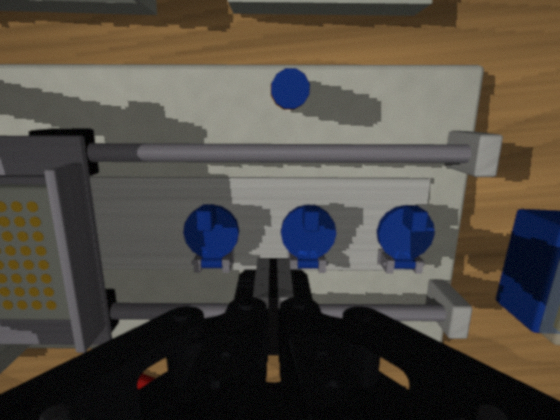

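View pics/z9.png

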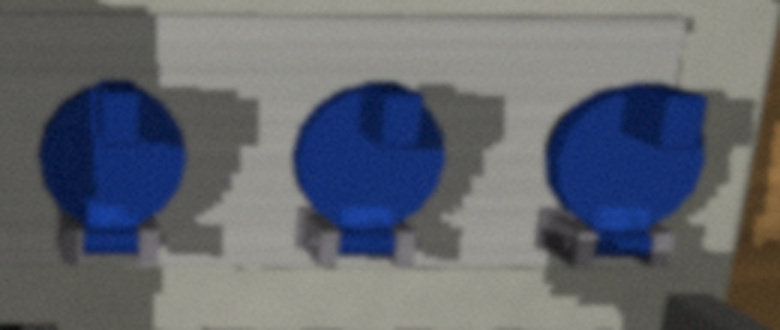

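```bash
python3 -m pendant '[[[0.015,-0.14,0.04,0,0,0.002],[0,-0.087,0.06,0,0,0],[0,0,0,0,0,0],[0,0,0,0,0,0]]]'
python3 - <<'E'
from h import *
import pickle
c=imaging.camera("wrist"); cv2.imwrite("pics/w11.png",c["pixels"]); pickle.dump(c,open("w11.pkl","wb"))
goal(W(0.015,-.01,.1))
cv2.imwrite("pics/z11.png",cv2.resize(c["pixels"][160:300,240:560],(800,350),interpolation=cv2.INTER_CUBIC))
a=cv2.imread("pics/w10.png")[190:280,170:450]
cv2.imwrite("pics/z10.png",cv2.resize(a,(800,257),interpolation=cv2.INTER_CUBIC))
E
```

```text
time_s: 8.88
eef_pos: [0.578, -0.0276, 0.1218]
eef_rot: [-0.004, 0.999, -0.044, -0.006]
wrist_force: [-0.1, -0.2, 0.7]
opening: 0.003
t 8.925 pos [ 0.5779 -0.0277  0.1218] washer [ 0.0144 -0.0054  0.1218] F [-0.3971 -0.4903 -0.5825] open -0.002777605041524059
 shift units [0.004  0.0237 0.1086]  rot units [-0.0025  0.0037  0.0004]
```

View pics/z11.png

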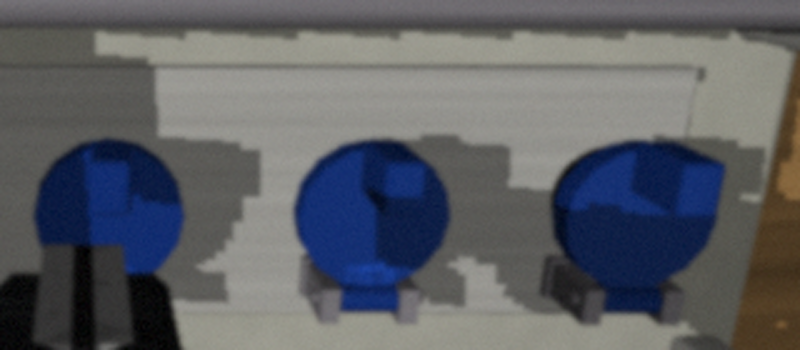

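View pics/z10.png

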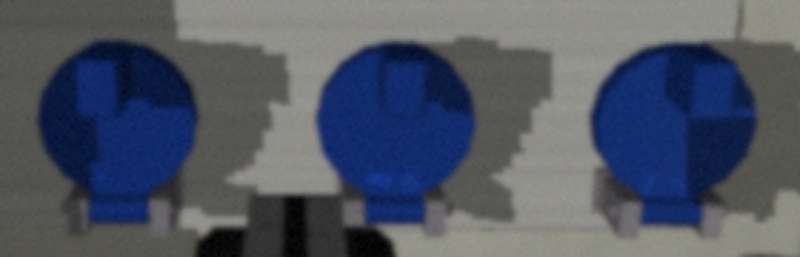

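```bash
python3 - <<'E'
from h import *
import pickle
a=pickle.load(open("w10.pkl","rb"));b=pickle.load(open("w11.pkl","rb"))
for n,p,q in [("tab3",(204.3,220.8),(282.8,234.8)),("tab2",(311.8,220.8),(402,234.8)),("tab1",(419.9,220.8),(521.2,235.5))]:
    X,e=tri((a,*p),(b,*q)); print(n,X,inv(X),e, inv(plane(b,*q,.062)),inv(plane(a,*p,.062)))
E
```

```text
tab3 [ 0.5729 -0.0326  0.0565] [ 0.0099 -0.0108  0.0565] [1.8005124032554069e-06, 1.80051240300526e-06] [ 0.0119 -0.0107  0.062 ] [ 0.0116 -0.0119  0.062 ]
tab2 [ 0.5683 -0.1032  0.0606] [ 0.0117 -0.0815  0.0606] [5.0599300696870894e-05, 5.059930069696203e-05] [ 0.0123 -0.081   0.062 ] [ 0.0121 -0.0814  0.062 ]
tab1 [ 0.5629 -0.1722  0.0625] [ 0.0126 -0.1507  0.0625] [0.00015765366195222196, 0.00015765366195216084] [ 0.0122 -0.151   0.062 ] [ 0.0126 -0.1509  0.062 ]
```

```bash
sed -i 's/^O=.*//; s/; O=np.array(\[0.564,-0.021,0\])/; O=np.array([0.5612,-0.0218,0])/' h.py; python3 - <<'E'
from h import *
goal(W(0.015,-.01,.068))
E
```

```text
t 8.925 pos [ 0.5779 -0.0277  0.1218] washer [ 0.0172 -0.0044  0.1218] F [-0.3971 -0.4903 -0.5825] open -0.002777605041524059
 shift units [-0.0077  0.0302  0.2687]  rot units [-0.0025  0.0037  0.0004]
```

```bash
python3 -m pendant '[[[-0.008,0.03,0.13,-0.0025,0.0035,0],[0,0,0.13,0,0,0],[0,0,0,0,0,0],[0,0,0,0,0,0]]]'
python3 - <<'E'
from h import *
goal(W(0.015,-.01,.062))
c=imaging.camera("wrist"); cv2.imwrite("pics/w12.png",c["pixels"])
E
```

```text
time_s: 9.43
eef_pos: [0.5778, -0.036, 0.0721]
eef_rot: [0.001, 0.999, -0.046, 0.003]
wrist_force: [0.4, 1.1, -0.6]
opening: 0.0
t 9.425 pos [ 0.5778 -0.036   0.0721] washer [ 0.0178 -0.0127  0.0721] F [ 0.443   1.0604 -0.6179] open 4.827677090953865e-05
 shift units [-0.0144 -0.0134  0.0502]  rot units [ 0.0006 -0.0017 -0.0001]
```

View pics/w12.png

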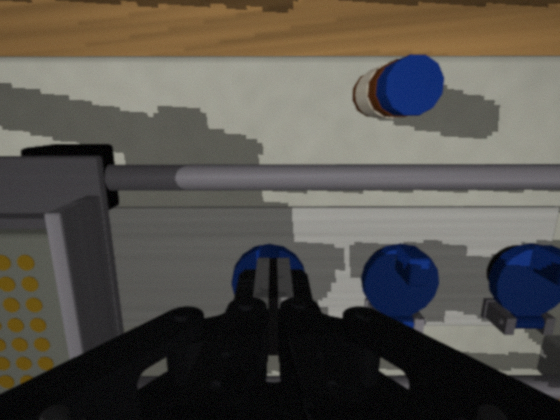

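The closed fingers are over tab 3, at (272,262). I'll press down in small steps.

```bash
python3 -m pendant '[[[-0.014,-0.012,0.03,0,0,0],[0,0,0.015,0,0,0],[0,0,0.01,0,0,0],[0,0,0,0,0,0]]]'
python3 -m pendant '[[[0,0,0.01,0,0,0],[0,0,0.01,0,0,0]]]'
python3 -m pendant '[[[0,0,0.01,0,0,0],[0,0,0.01,0,0,0]]]'
python3 -c "
from h import *
goal(W(0.015,-.01,.062))"
```

```text
time_s: 9.98
eef_pos: [0.5763, -0.0335, 0.0624]
eef_rot: [0.001, 0.999, -0.045, 0.004]
wrist_force: [-1.2, 0.4, 0.1]
opening: -0.002
time_s: 10.22
eef_pos: [0.5775, -0.0337, 0.0591]
eef_rot: [0.002, 0.999, -0.045, 0.005]
wrist_force: [1.3, 0.3, 0.9]
opening: 0.002
time_s: 10.48
eef_pos: [0.5782, -0.0339, 0.0552]
eef_rot: [0.002, 0.999, -0.045, 0.006]
wrist_force: [0.4, -0.6, 0.2]
opening: -0.004
t 10.475 pos [ 0.5782 -0.0339  0.0552] washer [ 0.018  -0.0105  0.0552] F [ 0.4315 -0.5589  0.1624] open -0.003590294388725288
 shift units [-0.0145 -0.0023 -0.0342]  rot units [ 0.0009 -0.0039 -0.    ]
```

```bash
python3 - <<'E'
from h import *
c=imaging.camera("wrist"); cv2.imwrite("pics/w13.png",cv2.resize(c["pixels"][180:380,160:440],(800,571),interpolation=cv2.INTER_CUBIC))
c=imaging.camera("scene"); cv2.imwrite("pics/s13.png",cv2.resize(c["pixels"][160:260,190:330],(800,571),interpolation=cv2.INTER_CUBIC))
E
```

```text
(no output)
```

View pics/w13.png

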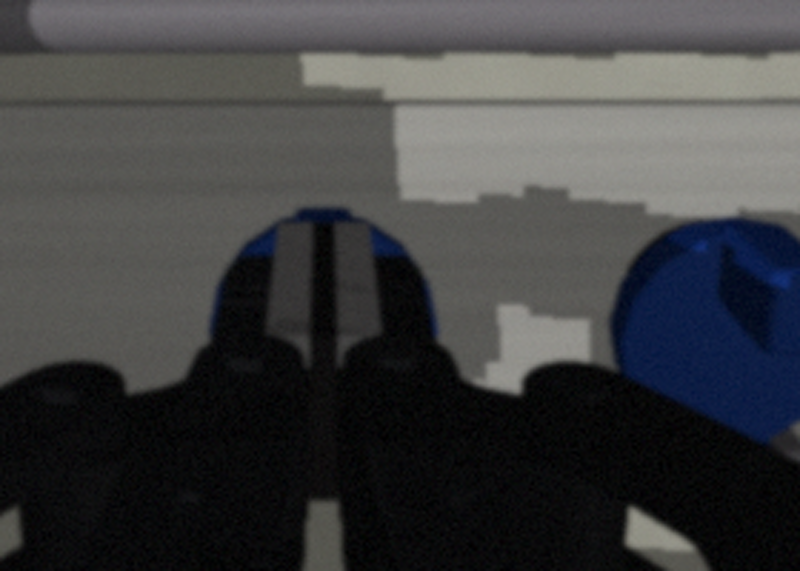

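View pics/s13.png

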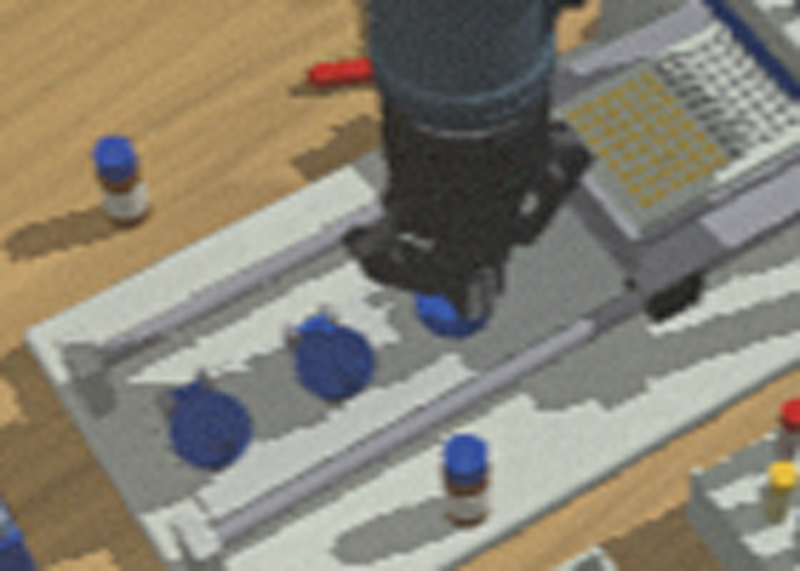

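```bash
python3 -m pendant '[[[-0.005,0,0.01,0,0,0],[0,0,0.01,0,0,0]]]'; python3 -m pendant '[[[0,0,0.015,0,0,0],[0,0,0.015,0,0,0]]]'; python3 -m pendant '[[[0,0,0.015,0,0,0],[0,0,0,0,0,0]]]'
python3 -c "
from h import *
goal(W(0.015,-.01,.062))"
```

```text
time_s: 10.82
eef_pos: [0.5784, -0.034, 0.0527]
eef_rot: [0.002, 0.999, -0.045, 0.007]
wrist_force: [-4.2, 1.0, 14.7]
opening: 0.004
time_s: 11.08
eef_pos: [0.579, -0.034, 0.0515]
eef_rot: [0.002, 0.999, -0.045, 0.007]
wrist_force: [-10.5, 1.9, 28.3]
opening: 0.002
time_s: 11.32
eef_pos: [0.5785, -0.0339, 0.053]
eef_rot: [0.002, 0.999, -0.044, 0.006]
wrist_force: [-3.9, -0.2, 7.2]
opening: 0.001
t 11.325 pos [ 0.5785 -0.0339  0.053 ] washer [ 0.0183 -0.0105  0.053 ] F [-3.9389 -0.2187  7.2381] open 0.0013352440264398524
 shift units [-0.0159 -0.0022 -0.0453]  rot units [ 0.0013 -0.004   0.0006]
```

The fingers stopped firmly at z ≈ 53 mm, which matches the height of a tab on a sunk screw. I'll lift and check by eye.

```bash
python3 -m pendant '[[[-0.008,0,-0.1,0,-0.004,0],[-0.008,0,-0.15,0,0,0],[0,0.13,-0.1,0,0,0],[0,0.1,0,0,0,0],[0,0,0,0,0,0]]]'
python3 - <<'E'
from h import *
import pickle
goal(W(0.015,-.01,.1))
c=imaging.camera("wrist"); cv2.imwrite("pics/w14.png",c["pixels"]); pickle.dump(c,open("w14.pkl","wb"))
c=imaging.camera("scene"); cv2.imwrite("pics/s14.png",cv2.resize(c["pixels"][180:260,190:310],(780,520),interpolation=cv2.INTER_CUBIC))
E
```

```text
time_s: 11.95
eef_pos: [0.5672, -0.0793, 0.1221]
eef_rot: [0.001, 0.999, -0.044, -0.004]
wrist_force: [0.9, -0.1, -0.5]
opening: -0.002
t 11.95 pos [ 0.5672 -0.0793  0.1221] washer [ 0.0112 -0.0567  0.1221] F [ 0.8541 -0.0964 -0.505 ] open -0.0023871633140823013
 shift units [ 0.0206 -0.2338  0.1097]  rot units [0.0009 0.0026 0.0008]
```

View pics/w14.png

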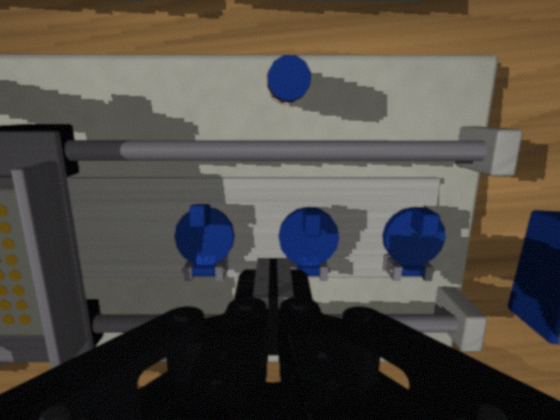

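View pics/s14.png

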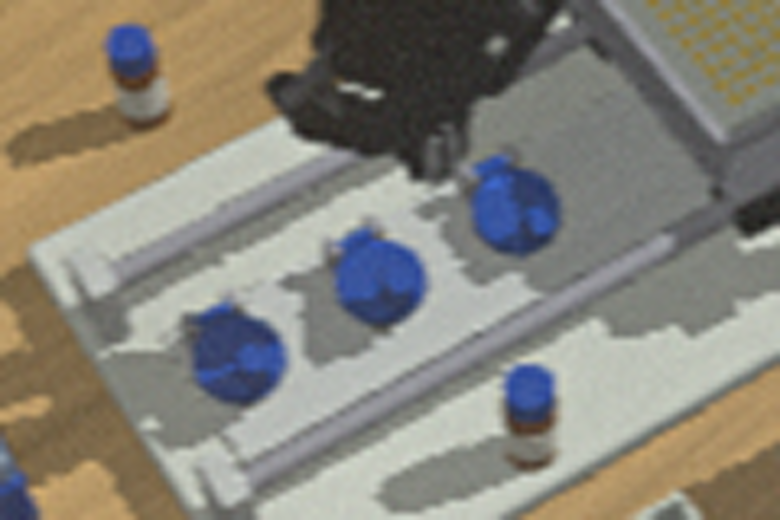

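Cap 3's tab at (200,207) now leans past the far rim of its disc, while tabs 2 and 1 at (313,217) and (424,217) are unchanged. So screw 3 has sunk and it is the loose one. Next I'll tilt the tool and grasp tab 3.

```bash
sed -i "s/Ro.from_euler('y',-tilt)/Ro.from_euler('y',tilt)/" h.py; python3 - <<'E'
from h import *
import pickle
c=pickle.load(open("w14.pkl","rb"))
p=c["pixels"]; cv2.imwrite("pics/z14.png",cv2.resize(p[190:290,160:460],(780,260),interpolation=cv2.INTER_CUBIC))
goal(W(0.039,-.01,.096),-.4)
print(cur()[2]["q"])
E
```

```text
t 12.05 pos [ 0.5672 -0.078   0.1219] washer [ 0.011  -0.0555  0.1219] F [ 0.1179 -0.0136 -0.5681] open -0.0013438999543844362
 shift units [ 0.1417 -0.2271  0.1276]  rot units [ 0.001  -0.1246  0.001 ]
[-0.3414  0.3018  1.6964 -0.0049  1.1513  1.3186]
```

View pics/z14.png

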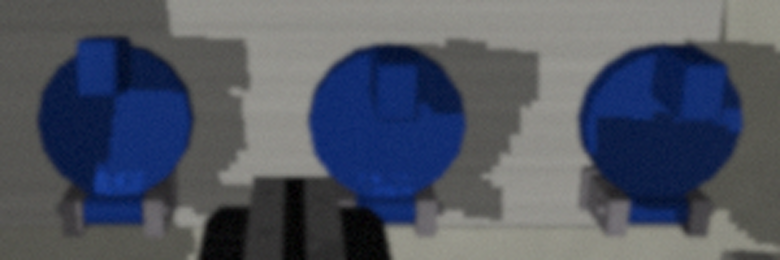

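```bash
python3 -m pendant '[[[0,0,-0.05,0,-0.045,0],[0,-0.1,0,0,-0.045,0],[0,-0.1,0,0,-0.045,0],[0,0,0,0,0,0]]]' 0.6
python3 - <<'E'
from h import *
goal(W(0.042,-.01,.0945),-.45)
print(cur()[2]["q"])
E
```

```text
time_s: 12.55
eef_pos: [0.5666, -0.0337, 0.1265]
eef_rot: [-0.009, 0.973, -0.042, -0.226]
wrist_force: [-0.2, -0.7, -0.8]
opening: 0.402
t 12.55 pos [ 0.5666 -0.0337  0.1265] washer [ 0.0065 -0.0113  0.1265] F [-0.204 -0.65  -0.842] open 0.40171351953196327
 shift units [ 0.2298 -0.0061  0.0655]  rot units [0.0008 0.0018 0.0011]
[-0.2317  0.5995  1.3337 -0.0645  1.6596  1.435 ]
```

```bash
python3 -m pendant '[[[0.115,-0.003,0.03,0,0.001,0.001],[0.115,-0.003,0.03,0,0.001,0],[0,0,0,0,0,0]]]'
python3 - <<'E'
from h import *
import pickle
c=imaging.camera("wrist"); cv2.imwrite("pics/w15.png",c["pixels"])
c=imaging.camera("scene"); cv2.imwrite("pics/s15.png",cv2.resize(c["pixels"][140:270,190:370],(780,563),interpolation=cv2.INTER_CUBIC))
goal(W(0.0158,-.01,.0405),-.45)
goal(W(0.042,-.01,.0945),-.45)
print(cur()[2]["q"])
E
```

```text
time_s: 12.92
eef_pos: [0.6021, -0.035, 0.0932]
eef_rot: [-0.009, 0.974, -0.043, -0.221]
wrist_force: [-0.9, -0.2, 0.8]
opening: 0.398
t 13.025 pos [ 0.6021 -0.035   0.0948] washer [ 0.0419 -0.0095  0.0948] F [0.3999 0.366  0.6009] open 0.4018448658950007
 shift units [-0.0007  0.0017  0.3014]  rot units [ 0.0011 -0.0012  0.0005]
t 13.025 pos [ 0.6021 -0.035   0.0948] washer [ 0.0419 -0.0095  0.0948] F [0.3999 0.366  0.6009] open 0.4018448658950007
 shift units [0.001  0.0027 0.0013]  rot units [ 0.0011 -0.0012  0.0005]
[-0.2225  0.7007  1.2403 -0.0601  1.6428  1.4459]
```

View pics/w15.png

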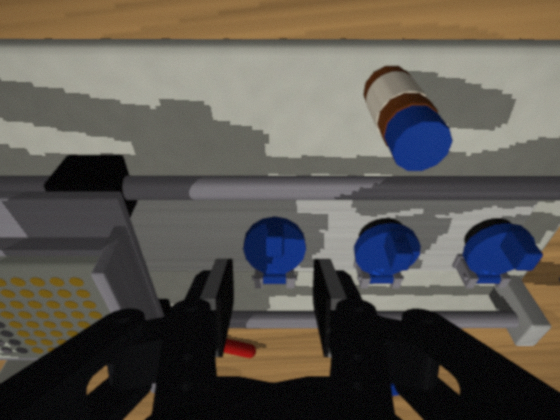

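View pics/s15.png

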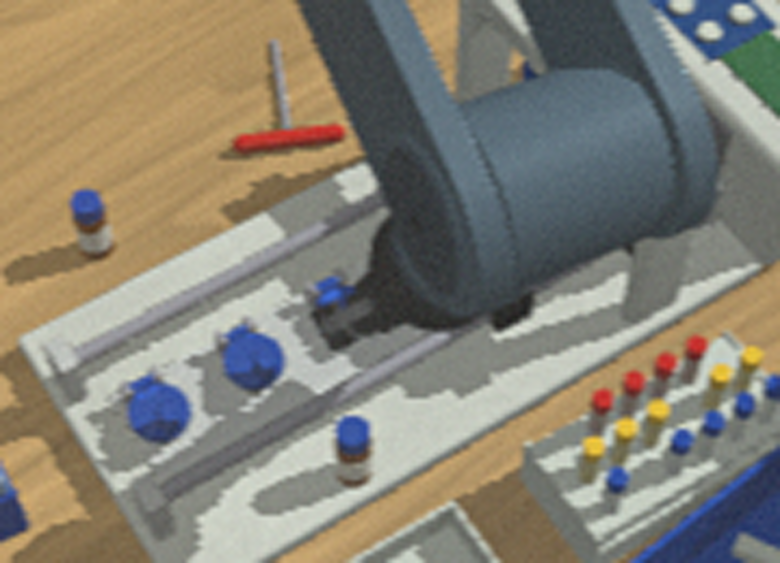

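```bash
python3 -m pendant '[[[0,0.001,0.1,0.001,-0.001,0],[0,0,0.1,0,0,0],[0,0,0.07,0,0,0],[0,0,0,0,0,0]]]'
python3 - <<'E'
from h import *
c=imaging.camera("wrist"); cv2.imwrite("pics/w16.png",c["pixels"])
goal(W(0.0158,-.01,.0405),-.45)
print(cur()[2]["q"])
E
```

```text
time_s: 13.52
eef_pos: [0.5755, -0.0332, 0.0449]
eef_rot: [-0.01, 0.974, -0.044, -0.222]
wrist_force: [-0.1, 0.2, 0.7]
opening: 0.396
t 13.575 pos [ 0.5762 -0.0334  0.0456] washer [ 0.016  -0.0102  0.0456] F [-0.4783  0.4091 -0.2598] open 0.3988072651880676
 shift units [ 0.0101 -0.0009  0.0235]  rot units [ 0.     -0.0011  0.0003]
[-0.2297  0.7134  1.3328 -0.0599  1.5383  1.4462]
```

View pics/w16.png

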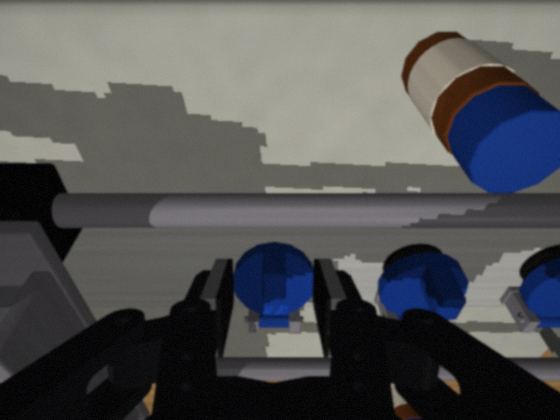

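```bash
python3 -m pendant '[[[0.01,-0.001,0.02,0,0,0],[0,0,0,0,0,0],[0,0,0,0,0,0]]]' 0.6
python3 -m pendant '[[[0,0,0,0,0,0],[0,0,0,0,0,0],[0,0,0,0,0,0],[0,0,0,0,0,0]]]' 1
python3 - <<'E'
from h import *
c=imaging.camera("wrist"); cv2.imwrite("pics/w17.png",c["pixels"])
goal(W(0.0158,-.01,.0405),-.45)
E
```

```text
time_s: 13.95
eef_pos: [0.5779, -0.0335, 0.0423]
eef_rot: [-0.01, 0.975, -0.044, -0.22]
wrist_force: [0.5, -0.2, -0.2]
opening: 0.398
time_s: 14.45
eef_pos: [0.5784, -0.0339, 0.0428]
eef_rot: [-0.01, 0.975, -0.044, -0.219]
wrist_force: [0.6, 0.2, 0.2]
opening: 0.094
t 14.5 pos [ 0.5784 -0.0338  0.0428] washer [ 0.0182 -0.0104  0.0428] F [-0.522  -1.0912 -0.4469] open 0.09246062492612396
 shift units [-0.006  -0.0021  0.0155]  rot units [ 0.0003 -0.0024  0.0002]
```

View pics/w17.png

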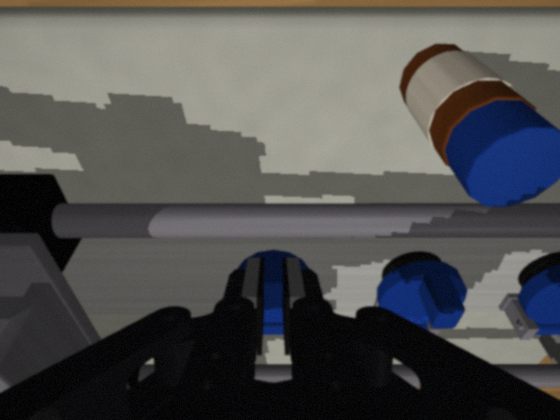

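```bash
cat >> h.py <<'E'
H=W(-.023,-.010,.041); R0=0.0412; A0=0.044
def arc(dc,dt,n=4):
    P,C,o=cur(); w=inv(P)-inv(H); a=np.arctan2(w[2],w[0]); r=np.hypot(w[0],w[2])
    T=np.arctan2(C.as_matrix()[2,0], C.as_matrix()[:2,0]@[np.cos(YAW),np.sin(YAW)])
    print("t",o["time_s"],"cap~",a-A0-.22,"r",r,"y",w[1],"tilt",T,"F",o["wrist_force"],"open",round(o["opening"],3),"q",o["q"])
    for i in range(n):
        a2=a+dc; q=inv(H)+np.array([R0*np.cos(a2),0,R0*np.sin(a2)]); Pn=W(*q)
        Rn=Ro.from_euler('z',YAW)*Ro.from_euler('x',np.pi)*Ro.from_euler('y',T+dt)
        print("  ",C.inv().apply(Pn-P)/.2,(C.inv()*Rn).as_rotvec()/np.pi)
        a,T,P,C=a2,T+dt,Pn,Rn
E
python3 -c "
from h import *
arc(.1,.08)"
```

```text
t 14.5 cap~ -0.22090249495753875 r 0.041254462274118775 y -0.0004078533446365846 tilt -0.44233239959360426 F [-0.522  -1.0912 -0.4469] open 0.092 q [-0.2295  0.7183  1.3299 -0.0601  1.532   1.4468]
   [-0.0107 -0.002  -0.0176] [0.0003 0.0255 0.0003]
   [-0.0109 -0.     -0.0175] [ 0.      0.0255 -0.    ]
   [-0.0112 -0.     -0.0173] [0.     0.0255 0.    ]
   [-0.0115  0.     -0.017 ] [ 0.      0.0255 -0.    ]
```

```bash
python3 -m pendant '[[[-0.011,0,-0.018,0,0.0255,0],[-0.011,0,-0.018,0,0.0255,0],[-0.011,0,-0.017,0,0.0255,0],[-0.0115,0,-0.017,0,0.0255,0]]]'
python3 -c "
from h import *
arc(.12,.09)"
```

```text
time_s: 15.0
eef_pos: [0.5749, -0.0335, 0.0572]
eef_rot: [-0.002, 0.997, -0.045, -0.056]
wrist_force: [1.8, -0.6, -5.4]
opening: 0.089
t 15.0 cap~ 0.14131481430120238 r 0.04107070139631228 y -0.0004403162362065956 tilt -0.11299369304335824 F [ 1.8341 -0.5723 -5.4315] open 0.089 q [-0.2537  0.4665  1.6264 -0.0203  1.1602  1.4162]
   [-0.0129 -0.0022 -0.021 ] [0.0001 0.0286 0.0002]
   [-0.0141  0.     -0.0203] [0.     0.0286 0.    ]
   [-0.0147  0.     -0.0198] [ 0.      0.0286 -0.    ]
   [-0.0153 -0.     -0.0194] [-0.      0.0286  0.    ]
```

```bash
python3 -m pendant '[[[-0.013,-0.001,-0.021,0,0.023,0],[-0.014,0,-0.021,0,0.023,0],[-0.014,0,-0.021,0,0.023,0]]]'
python3 - <<'E'
from h import *
arc(.12,.07)
c=imaging.camera("wrist"); cv2.imwrite("pics/w18.png",c["pixels"])
c=imaging.camera("scene"); cv2.imwrite("pics/s18.png",cv2.resize(c["pixels"][140:270,190:370],(780,563),interpolation=cv2.INTER_CUBIC))
E
```

```text
time_s: 15.38
eef_pos: [0.5671, -0.0329, 0.0682]
eef_rot: [0.003, 0.997, -0.045, 0.056]
wrist_force: [4.1, 0.2, -11.6]
opening: 0.093
t 15.375 cap~ 0.4757067854287602 r 0.040387099807190775 y -0.0004783144203576988 tilt 0.11286952407841003 F [  4.0644   0.1979 -11.6091] open 0.093 q [-0.2786  0.3     1.8339  0.0262  0.8969  1.3677]
   [-0.0124 -0.0024 -0.0215] [0.0002 0.0223 0.    ]
   [-0.0166  0.     -0.0183] [-0.      0.0223  0.    ]
   [-0.0175 -0.     -0.0174] [0.     0.0223 0.    ]
   [-0.0183  0.     -0.0165] [ 0.      0.0223 -0.    ]
```

View pics/w18.png

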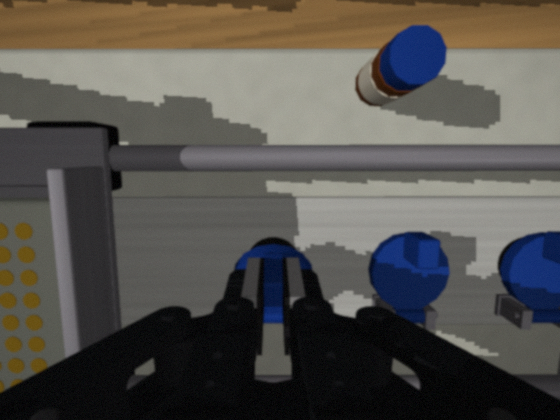

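View pics/s18.png

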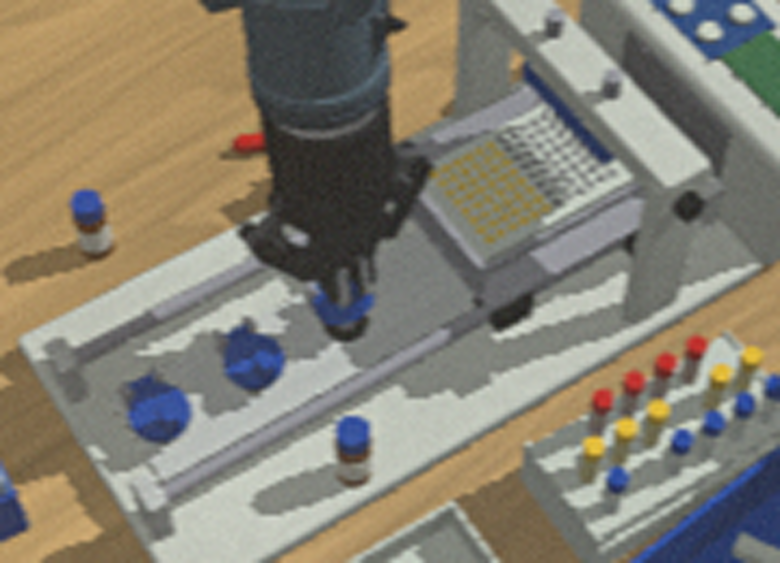

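The cap is rising, with the dark hole under it visible at (345,325) in the scene crop. Continuing along the arc.

```bash
python3 -m pendant '[[[-0.014,-0.001,-0.0215,0,0.023,0],[-0.0165,0,-0.019,0,0.023,0],[-0.0175,0,-0.018,0,0.023,0]]]'
python3 -c "
from h import *
arc(.12,.07)"
```

```text
time_s: 15.85
eef_pos: [0.5573, -0.0324, 0.079]
eef_rot: [0.008, 0.985, -0.045, 0.165]
wrist_force: [5.4, 8.3, -0.1]
opening: 0.089
t 15.85 cap~ 0.8206912292311472 r 0.04296890400257981 y -0.0008790233368384665 tilt 0.3323657448653795 F [ 5.398   8.2764 -0.1207] open 0.089 q [-0.3121  0.1538  2.0301  0.1192  0.636   1.265 ]
   [-0.0244 -0.0044 -0.011 ] [0.0003 0.0223 0.0001]
   [-0.0188 -0.     -0.0161] [-0.      0.0223  0.    ]
   [-0.0195  0.     -0.0151] [0.     0.0223 0.    ]
   [-0.0203 -0.     -0.0141] [-0.      0.0223  0.    ]
```

```bash
python3 -m pendant '[[[-0.022,-0.003,-0.013,0,0.022,0],[-0.019,0,-0.016,0,0.022,0],[-0.0195,0,-0.015,0,0.022,0]]]'
python3 - <<'E'
from h import *
arc(.12,.07)
c=imaging.camera("wrist"); cv2.imwrite("pics/w19.png",c["pixels"])
c=imaging.camera("scene"); cv2.imwrite("pics/s19.png",cv2.resize(c["pixels"][140:270,190:370],(780,563),interpolation=cv2.INTER_CUBIC))
E
```

```text
time_s: 16.23
eef_pos: [0.544, -0.0313, 0.0832]
eef_rot: [0.013, 0.962, -0.044, 0.268]
wrist_force: [3.2, 9.8, -9.1]
opening: 0.084
t 16.225 cap~ 1.147796724440377 r 0.04269075773885605 y -0.0010634241268294865 tilt 0.5429162054927208 F [ 3.2298  9.8061 -9.1446] open 0.084 q [-0.3573  0.0478  2.2173  0.3795  0.3736  0.9856]
   [-0.0246 -0.0053 -0.0091] [0.0003 0.0223 0.    ]
   [-0.0205 -0.     -0.0138] [ 0.      0.0223 -0.    ]
   [-0.0212 -0.     -0.0127] [0.     0.0223 0.    ]
   [-0.0218  0.     -0.0117] [-0.      0.0223  0.    ]
```

View pics/w19.png

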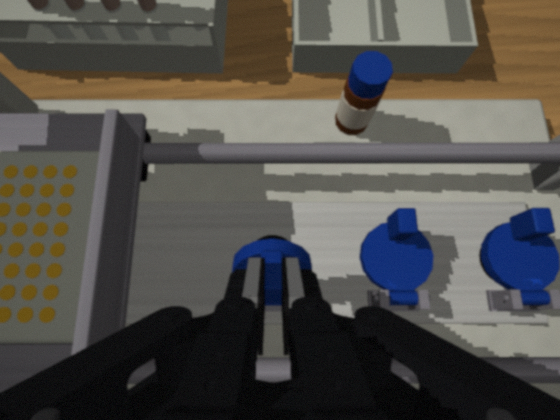

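View pics/s19.png

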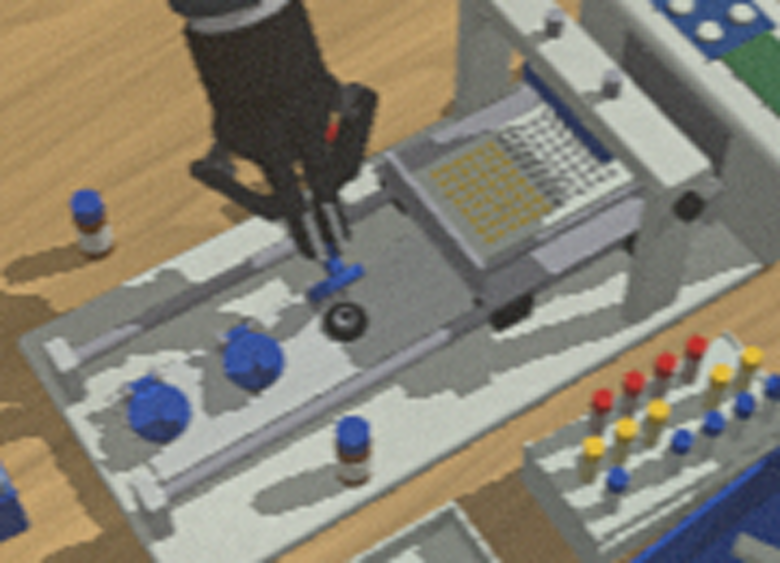

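The cap stands open, with the screw exposed at (345,322) in the scene crop and the disc seen almost edge-on from (310,297) to (362,270). I'll check the angle by projecting the disc's edges.

```bash
python3 - <<'E'
from h import *
c=imaging.camera("scene"); o,_=ray(c,0,0); d=inv(o)-inv(H); print("edge-on angle",np.arctan2(d[2],d[0]))
z=c["pixels"][165:225,240:290]; 
cv2.imwrite("pics/s20.png",cv2.resize(z,(750,900)[:2] if 0 else (500,600),interpolation=cv2.INTER_CUBIC))
h=inv(H)
for th in (.8,.95,1.1,1.25):
    ex=np.array([np.cos(th),0,np.sin(th)]);ez=np.array([-np.sin(th),0,np.cos(th)])
    f2=lambda X:tuple(round(((a-b)*10)) for a,b in zip(proj(c,W(*X)),(240,165)))
    print(th,"disc +-y",f2(h+23*.001*ex+[0,.02,0]),f2(h+23*.001*ex-[0,.02,0]),"far rim top",f2(h+.043*ex+.001*ez),"near rim",f2(h+.003*ex+.001*ez),"tab base",f2(h+.038*ex+.001*ez),"tab top",f2(h+.038*ex+.021*ez))
print(cur()[2]["wrist_force"])
E
```

```text
edge-on angle 1.0410004454144306
0.8 disc +-y (333, 379) (214, 443) far rim top (298, 414) near rim (249, 401) tab base (292, 412) tab top (263, 349)
0.95 disc +-y (328, 368) (209, 432) far rim top (288, 393) near rim (248, 400) tab base (283, 394) tab top (251, 331)
1.1 disc +-y (323, 357) (204, 421) far rim top (277, 373) near rim (247, 399) tab base (273, 376) tab top (239, 314)
1.25 disc +-y (317, 347) (197, 411) far rim top (265, 353) near rim (246, 397) tab base (263, 359) tab top (227, 300)
[ 1.3565  0.3283 -3.4121]
```

View pics/s20.png

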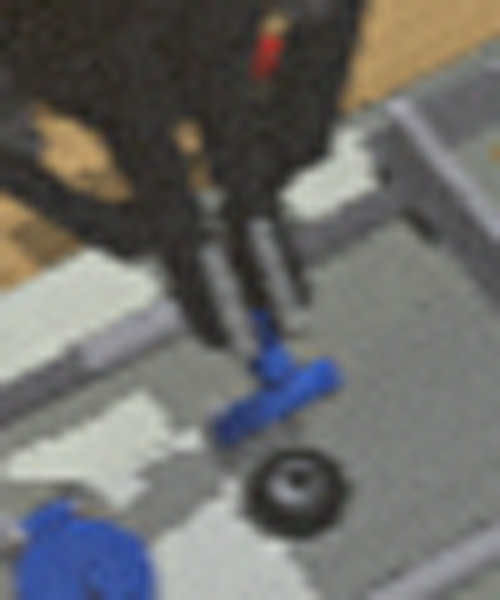

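Disc ends at (335,372) and (218,435) match an opening of about 0.9–1.0 rad, which is too close to the limit. Opening further.

```bash
python3 - <<'E'
from h import *
arc(.1,.03)
E
python3 -m pendant '[[[-0.022,-0.002,-0.010,0,0.012,0],[-0.020,0,-0.011,0,0.01,0],[-0.020,0,-0.010,0,0.01,0]]]'
python3 - <<'E'
from h import *
arc(.1,.03)
c=imaging.camera("scene")
cv2.imwrite("pics/s21.png",cv2.resize(c["pixels"][165:225,240:290],(500,600),interpolation=cv2.INTER_CUBIC))
E
```

```text
t 16.375 cap~ 1.1810757970987744 r 0.04139010252004436 y -0.00024397125654625727 tilt 0.5375779022100354 F [ 1.3565  0.3283 -3.4121] open 0.084 q [-0.3567  0.0481  2.2176  0.3755  0.3783  0.9917]
   [-0.0174 -0.0012 -0.0111] [-0.0003  0.0095 -0.0006]
   [-0.0176 -0.     -0.0106] [-0.      0.0095 -0.    ]
   [-0.0183 -0.     -0.0094] [ 0.      0.0095 -0.    ]
   [-0.0189 -0.     -0.0081] [0.     0.0095 0.    ]
time_s: 16.75
eef_pos: [0.5352, -0.0298, 0.0848]
eef_rot: [0.013, 0.947, -0.044, 0.317]
wrist_force: [6.7, -0.2, -7.8]
opening: 0.08
t 16.75 cap~ 1.3564624992121406 r 0.04386398132973949 y -0.00032512603004942846 tilt 0.6448616418105009 F [ 6.6671 -0.234  -7.85  ] open 0.08 q [-0.3876  0.0086  2.3079  0.7347  0.2695  0.6168]
   [-0.0251 -0.0016  0.0004] [-0.0009  0.0095 -0.0007]
   [-0.0183  0.     -0.0094] [-0.      0.0095 -0.    ]
   [-0.0189  0.     -0.0081] [0.     0.0095 0.    ]
   [-0.0194  0.     -0.0068] [-0.      0.0095  0.    ]
```

View pics/s21.png

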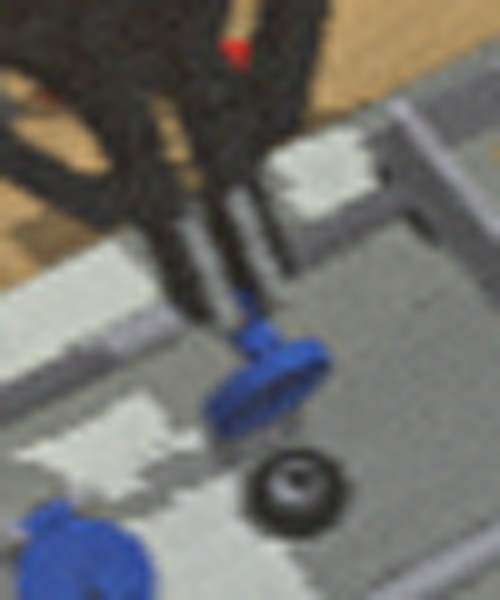

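```bash
python3 -m pendant '[[[-0.023,-0.001,0.0,0,0,0],[-0.015,0,0.0,0,0,0],[0,0,0,0,0,0],[0,0,0,0,0,0]]]'
python3 - <<'E'
from h import *
arc(.1,.03,1)
c=imaging.camera("scene")
cv2.imwrite("pics/s22.png",cv2.resize(c["pixels"][165:225,240:290],(500,600),interpolation=cv2.INTER_CUBIC))
c=imaging.camera("wrist"); cv2.imwrite("pics/w22.png",c["pixels"])
E
```

```text
time_s: 17.3
eef_pos: [0.5367, -0.0297, 0.085]
eef_rot: [0.01, 0.947, -0.044, 0.319]
wrist_force: [5.0, -4.7, -8.8]
opening: 0.078
t 17.3 cap~ 1.3222546011170973 r 0.04398719347813131 y -0.00010565122761684032 tilt 0.6499401067132848 F [ 4.9812 -4.7485 -8.8219] open 0.078 q [-0.3913  0.0113  2.3077  0.7713  0.2706  0.5798]
   [-0.0254 -0.0004 -0.0001] [-0.0024  0.0095 -0.0013]
```

View pics/s22.png

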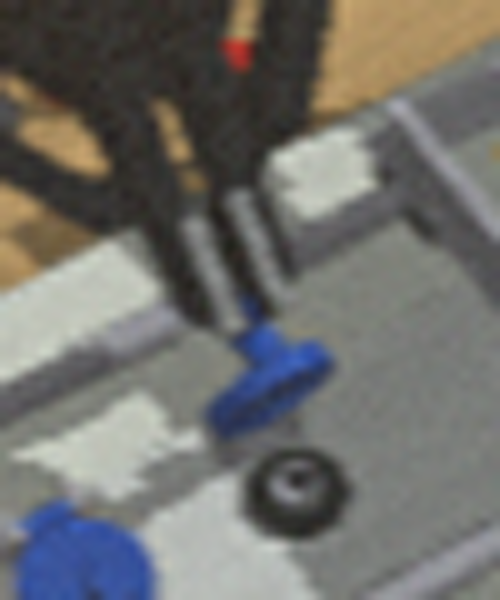

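View pics/w22.png

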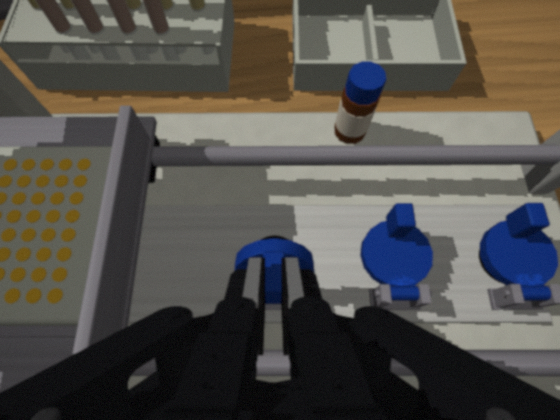

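```bash
python3 -m pendant '[[[-0.03,0,0.003,0,0.008,0],[-0.03,0,0.003,0,0.008,0],[-0.025,0,0,0,0.005,0]]]'
python3 - <<'E'
from h import *
arc(.1,.03,1)
c=imaging.camera("scene")
cv2.imwrite("pics/s23.png",cv2.resize(c["pixels"][165:225,240:290],(500,600),interpolation=cv2.INTER_CUBIC))
arc(.1,.03,1)
E
```

```text
time_s: 17.77
eef_pos: [0.538, -0.0301, 0.0851]
eef_rot: [0.01, 0.932, -0.041, 0.361]
wrist_force: [-0.2, 1.3, 7.3]
opening: 0.078
t 17.775 cap~ 1.292279782045814 r 0.04409755994696121 y -0.000376317018570875 tilt 0.7384914134585869 F [-0.2283  1.341   7.3347] open 0.078 q [-0.4171  0.0178  2.3598  1.3376  0.2362 -0.0034]
   [-0.0256 -0.0018 -0.0027] [-0.004   0.0095 -0.001 ]
t 17.825 cap~ 1.2960408936540497 r 0.04399395874279559 y -0.00033080745532554703 tilt 0.7391632952660029 F [-2.5526  1.0674 16.6349] open 0.079 q [-0.4174  0.0178  2.3606  1.3438  0.2364 -0.0099]
   [-0.0253 -0.0016 -0.003 ] [-0.004   0.0095 -0.001 ]
```

View pics/s23.png

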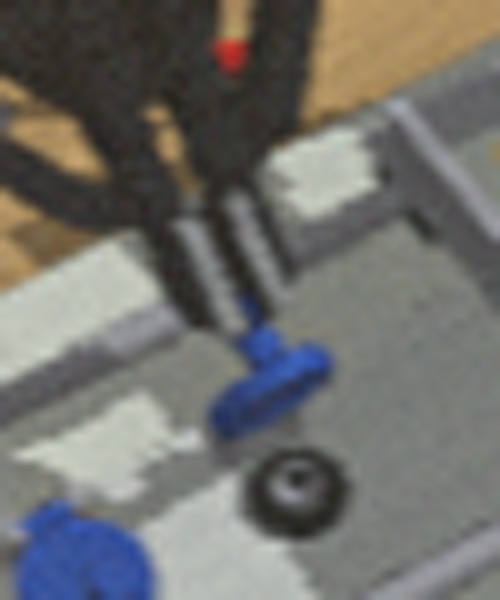

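```bash
python3 -m pendant '[[[-0.015,0,-0.008,0,0,0],[-0.015,0,-0.008,0,0,0],[-0.015,0,-0.008,0,0,0]]]'
python3 -c "
from h import *
arc(.1,.03,1)"
```

```text
time_s: 18.2
eef_pos: [0.5312, -0.0293, 0.0844]
eef_rot: [0.008, 0.931, -0.041, 0.363]
wrist_force: [7.4, -2.6, -5.6]
opening: 0.078
t 18.2 cap~ 1.447882313183892 r 0.04379315399450039 y -0.00022686918080850292 tilt 0.7420830233725756 F [ 7.4444 -2.6151 -5.6247] open 0.078 q [-0.4285  0.0043  2.3787  1.3724  0.2463 -0.0468]
   [-0.0249 -0.0011 -0.0001] [-0.0051  0.0095 -0.001 ]
```

Pure translation works. One more short stretch, then a final check.

```bash
python3 -m pendant '[[[-0.017,0,-0.004,0,0,0],[-0.017,0,-0.004,0,0,0],[-0.005,0,0,0,0,0]]]'
python3 - <<'E'
from h import *
arc(.1,.03,1)
c=imaging.camera("scene")
cv2.imwrite("pics/s24.png",cv2.resize(c["pixels"][165:225,240:290],(500,600),interpolation=cv2.INTER_CUBIC))
cv2.imwrite("pics/s24b.png",cv2.resize(c["pixels"][120:290,130:400],(800,504),interpolation=cv2.INTER_CUBIC))
c=imaging.camera("wrist"); cv2.imwrite("pics/w24.png",c["pixels"])
for y in (.05,.055,.06): print(y,proj(c,W(.04,y,.102)),proj(c,W(.04,y,.074)))
h=inv(H)
for th in (.95,1.05,1.2,1.35):
    ex=np.array([np.cos(th),0,np.sin(th)]);ez=np.array([-np.sin(th),0,np.cos(th)])
    print(th,[proj(c,W(*(h+s*ex+.001*ez))) for s in (.043,)])
arc(.1,.03,0)
E
```

```text
time_s: 18.58
eef_pos: [0.5278, -0.0294, 0.0833]
eef_rot: [0.008, 0.93, -0.04, 0.365]
wrist_force: [3.8, 0.3, -2.3]
opening: 0.071
t 18.575 cap~ 1.5301806166099594 r 0.04340956485997128 y -0.0006093419484096921 tilt 0.7479546368970422 F [ 3.8201  0.3243 -2.2931] open 0.071 q [-0.4368  0.0002  2.3907  1.4239  0.2525 -0.1068]
   [-0.0239 -0.003   0.0002] [-0.0056  0.0095 -0.0004]
0.05 (np.float64(149.13639387808774), np.float64(115.97700065405252)) (np.float64(165.35492391552333), np.float64(151.54997549318992))
0.055 (np.float64(138.8419981992491), np.float64(115.97975859755712)) (np.float64(156.3441225051876), np.float64(151.53631504753025))
0.06 (np.float64(128.55823321627415), np.float64(115.98251369302073)) (np.float64(147.34145991802527), np.float64(151.5226669403902))
0.95 [(np.float64(273.2283175568729), np.float64(212.25601117797694))]
1.05 [(np.float64(273.07910427936196), np.float64(216.85132767793067))]
1.2 [(np.float64(272.8542634060978), np.float64(225.49740253476625))]
1.35 [(np.float64(272.6349922621675), np.float64(236.14615811273052))]
t 18.675 cap~ 1.5300619886126212 r 0.04342012693263426 y -0.0005969980803251385 tilt 0.7479501892320307 F [ 3.0488 -1.786  -8.9135] open 0.073 q [-0.4367  0.0001  2.3907  1.4238  0.2525 -0.1066]
```

View pics/s24.png

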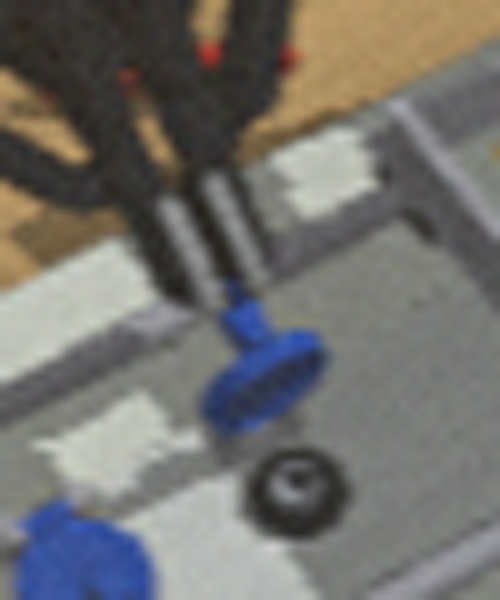

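View pics/s24b.png

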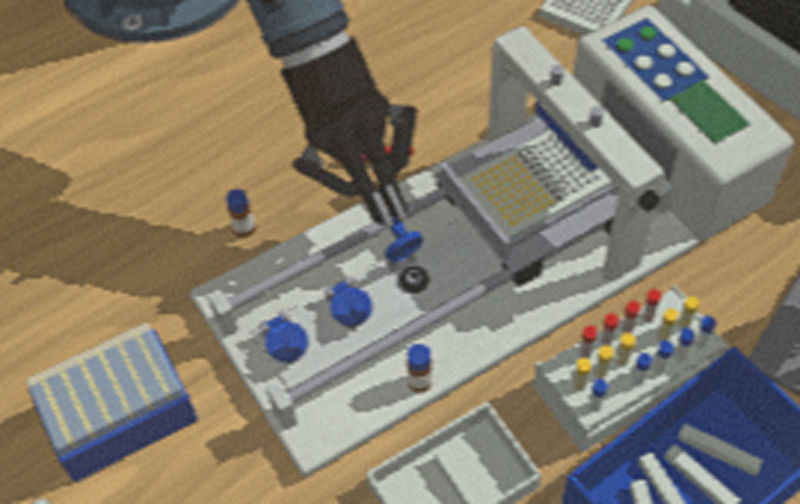

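View pics/w24.png

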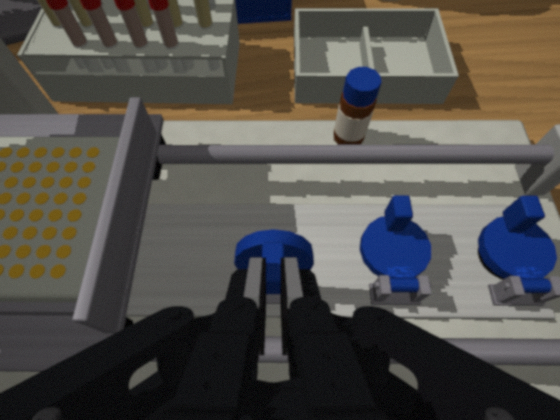

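```bash
python3 -m pendant '[[[0,0,0,0,0,0],[0,0,0,0,0,0],[0,0,0,0,0,0],[0,0,0,0,0,0],[0,0,0,0,0,0],[0,0,0,0,0,0],[0,0,0,0,0,0],[0,0,0,0,0,0]]]'
python3 - <<'E'
from h import *
c=imaging.camera("scene")
cv2.imwrite("pics/s25.png",cv2.resize(c["pixels"][165:225,240:290],(500,600),interpolation=cv2.INTER_CUBIC))
arc(.1,.03,0)
E
```

```text
time_s: 19.68
eef_pos: [0.5279, -0.0294, 0.0835]
eef_rot: [0.008, 0.93, -0.039, 0.365]
wrist_force: [-3.0, -2.4, 12.3]
opening: 0.07
t 19.725 cap~ 1.524953451147331 r 0.04349667807261006 y -0.0005938126253175868 tilt 0.7479196426626752 F [-3.7763 -2.6939 13.2133] open 0.069 q [-0.4367  0.0002  2.3902  1.4217  0.2528 -0.1058]
```

View pics/s25.png

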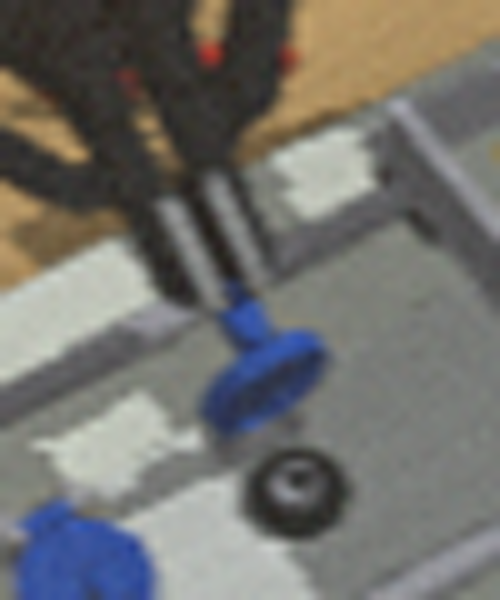

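The cap held still for over 1 s, open by about 1.2 rad (underside visible past edge-on). Tabs 1 and 2 are shut, the carrier is in place and the bystanders are untouched, so I'm handing in.

```bash
python3 -c "
from bench import ctrl
print(ctrl.hand_in())"
```

```text
the job is handed in; nothing more can be done
None
```

The loose screw is screw 3, the one nearest the wash head. I pushed the carrier into its notch, tapped the tab of cap 3 until the screw gave way, then lifted that cap by its tab and handed in while holding it open. I did not tap screws 1 and 2, since screw 3 was the first one I tried.

**Last checks that agree:**
- **Carrier:** after the push, the end wall measured at washer y ≈ 54–55 mm, which is the notch position. The last wrist picture looks the same, though I did not re-measure it closely.
- **Screw 3:** the tab stopped firmly at about 53 mm instead of 62 mm, and the cap then rested tilted down. In the last pictures the exposed screw is visible.
- **Caps 1 and 2:** shut.
- **Bystanders:** all in view look unmoved and upright in the last pictures, but I did not measure their positions.
- **Hold:** the pose stayed still for over 1 s before handing in, at about 20 s of the 56 s allowed.

**Checks that disagree or were weaker:**
- **Cap angle:** the two camera views give about 1.2 rad (69°). The tool position alone gives 1.5 rad, because the tab turned and slid between the pads. I trust the pictures.
- **Grip:** the pads hold only the upper part of the tab. The gripper opening crept from 0.093 to 0.070 during the lift.
- **Tap force:** I pressed up to about 28 N after the tab had stopped, well over the 2–4 N needed. While the screw was sinking, the reading stayed within noise.
- **Wrist force:** it drifted between about -9 and +13 N vertically during the last hold.

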